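# Hang the dip basket on the drain rail

### The arm

A 6-joint arm with a two-finger parallel gripper is mounted at the origin on a cart in front of the work surface, level with it; the furniture and walls round the work are solid. World frame = base frame: x ahead of the robot, y to its left, z up, the work surface at z = 0. Lengths are in m, angles in degrees, forces in N, time in s.
With the tool pointing down it reaches from about 0.35 to 0.875 m from the base axis. Payload 4.2 kg.
Tool frame: the origin (TCP) lies midway between the tips of the shut fingers; the grasp point (between the pads) lies 19 mm behind it (r.pinch_z is the distance from the TCP to the grasp point, in m); z points along the fingers, y is the line along which they close (so a half turn about z gives the same grasp; the last joint's range is limited). The gripper opens to 87 mm and grips with 3 to 60 N. Pads are 19 mm wide; open, the fingers measure 117 mm over their backs; the gripper's body (75 mm by 190 mm) begins 51 mm behind the grasp point.
Start: joints at [-58.178, 22.042, 0.453, 0, -68.411, -14.817], TCP at [0.183, -0.598, 0.223] pointing down, gripper open.
Joint ranges: [-179.83, 179.83], [-69.29, 118.12], [-61.27, 80.66], [-181.25, 117.63], [-171.15, -9.14], [-177.46, 177.46]. Speed limits (degrees/s): [159.86, 159.86, 180, 180, 180, 180].

### API

Orientations are given as a 3x3 rotation matrix whose columns are the frame's x, y, z axes.
In Python, from station import r, imaging, models gives the robot as it stands. The module is installed in compiled form; this text tells all that it offers.
- The arm moves only by the tool apply_moves, never from a script. Its argument "moves" is a list of rows, each a list of 2 entries, a list of its own where there are three numbers: the shift along the tool's x, y, z in m, then the turn about the tool's z in degrees. A call has 1 to 5 rows; each row shifts and turns the commanded pose from where the row before left it, along the tool's axes as they then stand; what a row does not reach is not made up. A row lasts 1/12 s, in which the tool goes at most 41.7 mm and 7.16 degrees, less where a joint would pass 70% of its speed; a pose out of reach is approached as far as the arm can. A call is refused whole if a number of a shift passes 0.0417 or a number of a turn 7.16, either way. A call with a gripper value outside its range is refused whole. "hand" is the finger opening in m, from 0 to 0.087, set as the call begins (left out, the last holds). The fingers move at their own pace and stop on an object; the grip force is fixed at half the most. Time passes only in rows, so rows that do not move let the fingers close. It gives the time, the measured TCP pose, the force, the opening and the grip force at its end, in the units of the state.
- r.sense(): the state, without advancing time (a new reading comes with each control period).
- imaging.capture(name): name is "scene" or "top" or "wrist"; returns a dict with "frame" (420x560x3 uint8, blue, green, red), "intrinsics" (3x3 intrinsics, pixels), "dist" ([k1, k2, p1, p2, k3] as OpenCV has them; the pictures are not rectified), "eye" and "orientation" of the camera in the world. Camera axes: x right, y down, z forward; pixel columns grow to the right and rows downward; lengths in m; the calibration is good to about 2 mm. A picture is of the moment at which its call begins. There is no depth.
- r.finish_job(): hands the job in; it is judged then, once.
Trained networks look in a picture, given as the dict that the camera call returned (one of the last four; its "shot" number tells which), for a name from the list of things; names that differ only in an ending like _2 or _b are one class to them, and where a whole thing is asked for, a point or a joint stands for the part that bears it (a point fixed in the world has none). Each returns a list of dicts, best first, with "confidence" (0 to 1); they miss things now and then, are a little off and sometimes report something else, mostly with a low value. They report only what shows in the picture. A call takes as long as a camera call. They do not tell look-alikes from the thing itself.
- models.cut_out(picture, target): "region" (420x560 bool, what is visible of it) and "extent" ([left, top, width, height] as shares, 0 to 1, of the picture: columns of its width, rows of its height, round what is visible of it).
- models.place_of(picture, target): "at" ([column, row] as shares, 0 to 1, of the picture: columns of its width, rows of its height: a listed point, or the origin of a listed thing).
The state is a dict: "time_s": time; "joints": joint angles; "joint_velocities": joint speeds; "effort": joint torques, N m; "tcp_pos": TCP position; "ee_rot": TCP orientation; "wrist_force": force on the tool from outside, world axes, zero at the start; "moment": the same for the moment, N m; "gripper_width": opening from 0.0 (shut) to 1.0 (fully open); "gripper_force": force on a finger pad.
Only numpy, scipy, OpenCV 4.12 (cv2) and the standard library are available. Lean on these libraries where they do the work, as an engineer would, in place of code of your own. Each camera call takes 0.05 s, during which the arm holds its last target. There are 200 camera calls.

### The job

Take the S-hook off its parking peg and hang it on the drain rail in the open stretch beside the keeper bar, then hang the basket of oiled parts from the hook's lower curl, without tipping it, and let go of both. Finally slide the loaded hook along the rail, under the keeper bar, until it drops into the groove against the stop collar, and leave it hanging there clear of the tray with both parts still in the basket and no more than a gentle sway. Leave everything else where it is.

Things in the scene. Friction and masses are not known exactly. Their poses are not given: they have to be found in the camera images.
- drain_stand: fixed bare-metal drain stand; origin on the bench under its tray, x away from the robot, y along the rail. Tray 130 (x) x 370 (y) x 22 high, y -170 to +200. Mast 20 x 20 at y=+90, 361 high, a clamp block (44 x 44) on it. From the block a round rail, 14 mm thick, runs level above x=0 to a black end ball (22 thick) at y=-154, free at that end
- open_stretch (a point): point at bench height straight below the middle of the rail's open stretch (stand y=-100), which runs 40 mm either way along y. The clamp height differs every time and is NOT reported: the rail's top lies 260 to 300 mm above this point; find it by touch or by eye (the arm bears 50 N). Axes as the stand's
- collar_foot (a point): point at bench height below the stop collar's face (collar 26 thick, stand y=+4). From the face towards -y the rail has a groove 3 mm deep, 16 mm long, rising to full rail 21 mm from the face. Keeper bar, 12 wide, 15 mm clear above the rail, from the mast to 49 mm on the -y side of this point, then a lip sloping up to 59 mm: hooks slide under it but cannot be lifted on or off there
- peg_mid (a point): on top of the parking peg, 170 mm above the bench: rod 10 mm thick along y on the other (+y) side of the mast, stand y=+100 to +195, with a ball end 17 mm thick. The mast's side lies 67 mm towards -y from this point. Axes as the stand's
- s_hook: S-hook of 8 mm round steel wire, 132 tall, 95 g, flat in its own x-z plane; starts hanging on the peg, axes parallel to the stand's. Origin mid-shank; straight shank from (x,z) (-16,+46) to (+16,-46). Upper curl (wire axis radius 16 round (0,+46)) opens downward, tip at (+23,+32) on the far side; lower curl is the same turned half round, opens upward, tip at (-23,-32) on the robot's side
- hook_top_seat (a point): inside top of the S-hook's upper curl (58 mm above its origin): rests on the peg, later on the rail. Raise the hook 35 mm to clear a bar with the tip
- hook_low_seat (a point): inside bottom of the S-hook's lower curl (58 mm below its origin), where the bail's wire shall lie; the curl's tip wire ends 26 mm higher (axis), 23 mm towards the robot. A side push of 2 to 5 N on the shank slides the loaded hook along the rail
- dip_basket: wire-mesh dip basket standing on the bench, 90 (x) x 136 (y), walls 50 high, 0.16 to 0.3 kg plus the two parts in it; origin under the middle of its floor, z up. A rigid bail of 8 mm wire spans it along y at x=0: upright legs at y=+-66, straight up to z=97, level top with wire axis at z=105 for |y| 15 to 58
- bail_mid (a point): middle of the bail on the wire axis, 113 mm above the basket's underside: a small upward kink (8 mm high, |y|<15) that centres the basket on a hook. Axes as the basket's
- oil_bottle: bystander: oil bottle 45 thick, 158 high, origin under its foot, on a 3 mm rubber mat; leave alone
- ring_gauge: bystander: ring gauge 40 mm wide, 11 high, origin under it; leave alone
- flange_ring: bystander: flange ring 92 mm wide, 31 high, origin under it, on a 3 mm rubber mat; leave alone
- bush: dark plain steel bush, a tube 34 mm thick and 74 long, 90 g, lying in the basket along its y; origin at one end on its axis, z along the axis
- dog_coupling: dark coupling sleeve with slotted end, 36 mm thick and 76 long, 90 g, lying in the basket beside the bush; origin at one end on its axis, z along the axis
Mind the look-alikes: they are no part of the job. Of the things shaped like the s_hook, the steel one is meant.

How it is judged (in metres and radians):
On the way, in this order (a step that is already met when the one before it is completed fails the run):
1. the S-hook hangs by itself on the open stretch of the rail (contact force between s_hook and drain_stand above 0.3 N and contact force between s_hook and the arm below 0.1 N and contact force between s_hook and the fingers below 0.1 N and z of s_hook in the frame of drain_stand above 0.17 m and y of s_hook in the frame of drain_stand between -0.15 and -0.045 m), for 0.2 s.
2. the basket hangs from the S-hook on the open stretch, let go (contact force between dip_basket and s_hook above 1 N and contact force between s_hook and drain_stand above 1 N and contact force between dip_basket and the fingers below 0.1 N and contact force between dip_basket and drain_stand below 0.1 N and height (world z) of dip_basket above 0.015 m and y of s_hook in the frame of drain_stand below -0.03 m), for 0.2 s.
At the end, for the whole second after the job is handed in: the S-hook hangs on the rail in the groove at the stop collar (its top seat from 19 mm short of the collar face to 2 mm past it), the basket hangs from it within 17 degrees of upright, touches neither tray nor stand, sways gently at most (under 150 mm/s) and holds both parts (y of hook_top_seat in the frame of drain_stand between -0.015 and 0.006 m and x of s_hook in the frame of drain_stand between -0.03 and 0.03 m and z of s_hook in the frame of drain_stand above 0.17 m and contact force between s_hook and drain_stand above 1 N and contact force between dip_basket and s_hook above 1 N and contact force between dip_basket and drain_stand below 0.1 N and height (world z) of dip_basket above 0.015 m and angle between dip_basket's own z axis and vertical below 0.3 rad and linear speed of dip_basket below 0.15 m/s and distance between each of bush, dog_coupling and dip_basket below 0.085 m and z of each of bush, dog_coupling in the frame of dip_basket above 0 m).
It fails at once if the basket tips by more than 45 degrees (angle between dip_basket's own z axis and vertical above 0.785 rad).
It fails at once if the oil bottle is shifted by more than 30 mm (distance of oil_bottle from where it was at the start of the episode above 0.03 m).
It fails at once if the ring gauge is shifted by more than 30 mm (distance of ring_gauge from where it was at the start of the episode above 0.03 m).
It fails at once if the flange ring is shifted by more than 30 mm (distance of flange_ring from where it was at the start of the episode above 0.03 m).
It also fails if it takes over 72 s, if anything falls off the work surface, if the arm or the gripper's body presses on something with over 40 N, if the wrist force passes 120 N, or if a joint passes its speed limit or range.

## Working session

There is one attempt and no reset: what is moved stays moved. The work goes in short steps, Python scripts to look and compute and a tool call to move; the robot and the scene stay as the last step left them, time stands still between calls to the robot, and variables do not carry over. Pictures are saved under pics/ and viewed, at most 10 in all, crops included, and the job is handed in when it is done.

Besides the shell and the picture viewer there is one more tool, called by a JSON object that holds its "name" and its "arguments". apply_moves: Moves the arm, as the interface text tells. Its arguments: {"type":"object","properties":{"moves":{"type":"array"},"hand":{"type":"number"}},"required":["moves"]}

```bash
mkdir -p pics; cat > h.py <<'E'
import numpy as np,cv2
from station import r,imaging,models
def ray(p,uv):
    q=cv2.undistortPoints(np.array([[uv]],float),np.array(p["intrinsics"]),np.array(p["dist"]))[0,0]
    d=np.array(p["orientation"])@np.array([q[0],q[1],1]);return np.array(p["eye"]),d/np.linalg.norm(d)
def atz(p,uv,z):
    e,d=ray(p,uv);return e+d*(z-e[2])/d[2]
def proj(p,X):
    R=np.array(p["orientation"]);rv=cv2.Rodrigues(R.T)[0];t=-R.T@np.array(p["eye"])
    return cv2.projectPoints(np.array(X,float).reshape(-1,3),rv,t,np.array(p["intrinsics"]),np.array(p["dist"]))[0][:,0]
def tri(obs):
    A=np.zeros((3,3));b=np.zeros(3)
    for p,uv in obs:
        e,d=ray(p,uv);M=np.eye(3)-np.outer(d,d);A+=M;b+=M@e
    X=np.linalg.solve(A,b);return X
def find(p,n):
    return [(np.array(k["at"])*[560,420],round(k["confidence"],2)) for k in models.place_of(p,n)]
E
python3 - <<'E'
from h import *
np.set_printoptions(precision=3,suppress=True)
P={n:imaging.capture(n) for n in("scene","top","wrist")}
for n,p in P.items():
    cv2.imwrite(f"pics/{n}0.png",p["frame"]);print(n,p["eye"],np.array(p["orientation"])[:,2])
for t in "drain_stand open_stretch collar_foot peg_mid s_hook hook_top_seat hook_low_seat dip_basket bail_mid oil_bottle ring_gauge flange_ring bush".split():
    print(t,*[(n,find(P[n],t)) for n in("scene","top")])
print(r.sense())
E
```

```text
scene [0.116 0.769 0.694] [ 0.389 -0.759 -0.523]
top [ 0.385 -0.06   1.3  ] [ 0.123 -0.003 -0.992]
wrist [ 0.107 -0.62   0.384] [ 0.274  0.086 -0.958]
drain_stand ('scene', [(array([224.616, 244.02 ]), 0.81)]) ('top', [(array([259.672, 165.186]), 0.7)])
open_stretch ('scene', [(array([236.488, 225.792]), 0.67), (array([178.304, 221.214]), 0.51)]) ('top', [(array([295.904, 167.496]), 0.7)])
collar_foot ('scene', [(array([219.52 , 246.918]), 0.9)]) ('top', [(array([260.792, 166.32 ]), 0.58)])
peg_mid ('scene', [(array([176.68 , 222.012]), 0.59)]) ('top', [(array([193.816, 160.188]), 0.75), (array([296.688, 167.202]), 0.17)])
s_hook ('scene', [(array([180.376, 245.406]), 0.59), (array([318.472, 274.806]), 0.53)]) ('top', [(array([302.12, 215.88]), 0.69), (array([199.976, 161.28 ]), 0.53), (array([241.976, 267.582]), 0.47)])
hook_top_seat ('scene', [(array([177.8  , 222.306]), 0.86), (array([319.424, 249.186]), 0.6)]) ('top', [(array([197.4  , 157.416]), 0.48), (array([235.424, 269.892]), 0.4), (array([205.072, 168.714]), 0.21), (array([199.808, 161.406]), 0.16)])
hook_low_seat ('scene',
[... 950 characters left out ...]
208, 158.508]), 0.81)])
bush ('scene', [(array([296.296, 242.004]), 0.72)]) ('top', [(array([207.984, 250.782]), 0.64), (array([289.408, 221.592]), 0.55)])
{'time_s': 1.45, 'joints': array([-58.178,  22.042,   0.453,   0.   , -68.413, -14.817]), 'joint_velocities': array([-0.063,  0.024,  0.055, -0.006,  0.037,  0.005]), 'effort': array([  0.001, -39.046,  18.762,   4.224,   0.015,  -0.   ]), 'tcp_pos': array([ 0.183, -0.598,  0.223]), 'ee_rot': array([[-0.956, -0.292, -0.   ],
       [-0.292,  0.956,  0.   ],
       [ 0.   ,  0.   , -1.   ]]), 'wrist_force': array([ 0.051, -0.006, -0.251]), 'moment': array([ 0.001,  0.015, -0.003]), 'gripper_force': 0.0, 'gripper_width': 1.0009109570785915}
```

View pics/scene0.png

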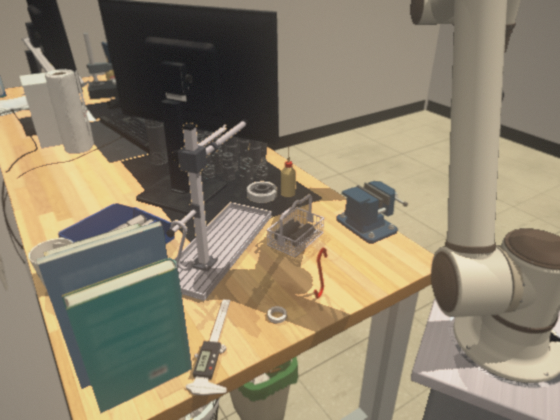

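View pics/top0.png

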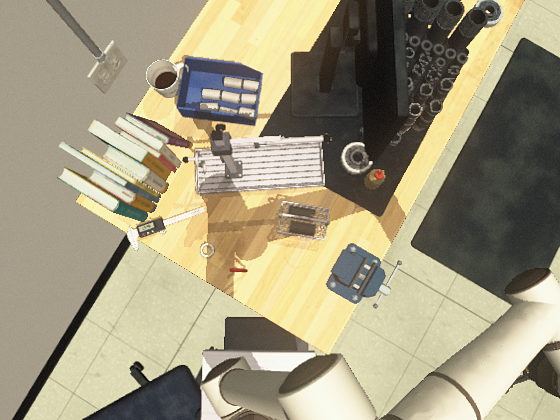

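```bash
python3 - <<'E'
from h import *
t=cv2.imread("pics/top0.png");s=cv2.imread("pics/scene0.png")
cv2.imwrite("pics/tc.png",cv2.resize(t[118:248,180:340],None,fx=5,fy=4.6,interpolation=3)[:598])
cv2.imwrite("pics/sc.png",cv2.resize(s[112:302,160:340],None,fx=3.1,fy=3.1,interpolation=3))
E
```

```text
(no output)
```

View pics/tc.png

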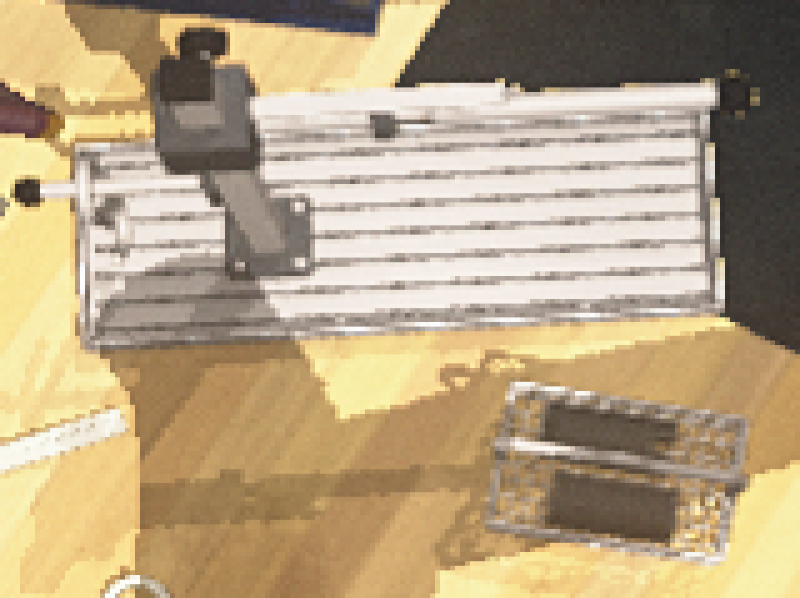

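View pics/sc.png

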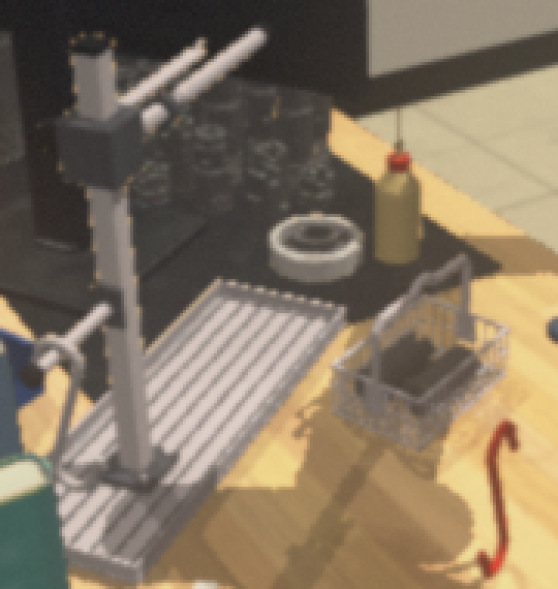

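```bash
cat > fit.py <<'E'
from h import *
from scipy.optimize import least_squares
np.set_printoptions(precision=4,suppress=True)
P={}
for n in("scene","top"): P[n]=imaging.capture(n)
T=lambda a,b:np.array([180+a/5,118+b/4.6]); S=lambda a,b:np.array([160+a/3.1,112+b/3.1])
def w(q,X): c,s=np.cos(q[2]),np.sin(q[2]);return np.array([q[0]+c*X[0]-s*X[1],q[1]+s*X[0]+c*X[1],X[2]])
# stand, q=x,y,yaw,h(rail top)
O=[("top",T(78,150),(.065,.2,.022)),("top",T(707,112),(.065,-.17,.022)),("top",T(722,310),(-.065,-.17,.022)),("top",T(88,345),(-.065,.2,.022)),
("top",T(735,92),(0,-.154,None)),("top",T(27,192),(0,.195,.165)),("scene",S(28,375),(0,.195,.165)),("scene",S(265,31),(0,-.154,None)),
("scene",S(346,308),(-.065,-.17,.022)),("scene",S(138,578),(-.065,.2,.022)),("scene",S(218,283),(.065,-.17,.022))]
def f(q): return np.concatenate([proj(P[n],w(q,(a,b,q[3]-.007 if c is None else c)))[0]-uv for n,uv,(a,b,c) in O])
s=least_squares(f,[.6,0,0,.28],loss="soft_l1");print("stand",s.x,"yawdeg",np.degrees(s.x[2]));print(s.fun.reshape(-1,2))
for n,X in dict(open=(0,-.1,s.x[3]),collar=(0,.004,s.x[3]),peg=(0,.1475+.0145,.17)).items(): print(n,w(s.x,X))
O2=[("top",T(510,383),(.045,.068,.05)),("top",T(748,420),(.045,-.068,.05)),("top",T(718,560),(-.045,-.068,.05)),("top",T(487,525),(-.045,.068,.05)),
("top",T(500,447),(0,.066,.101)),("top",T(745,483),(0,-.066,.101))]
g=lambda q:np.concatenate([proj(P[n],w(q,X))[0]-uv for n,uv,X in O2])
b=least_squares(g,[.45,-.1,0],loss="soft_l1");print("basket",b.x,np.degrees(b.x[2]));print(b.fun.reshape(-1,2))
print("bail scene pred",(proj(P["scene"],[w(b.x,X) for X in((0,0,.113),(0,.06,.105),(0,-.06,.105))])-[160,112])*3.1)
print("kink tri",tri([("",)][:0] or [(P["scene"],np.array([294.,203.3])),(P["top"],np.array([304.6,219.9]))]))
print("hook low", atz(P["top"],(205.,167.8),.112-.0), tri([(P["scene"],(181.8,269.)),(P["top"],(205.,167.8))]))
print("hook org",tri([(P["scene"],(180.4,245.4)),(P["top"],(200,161.3))]))
print("hook top",tri([(P["scene"],(177.8,222.3)),(P["top"],(197.4,157.4))]))
E
python3 fit.py
```

```text
stand [ 0.6725 -0.0083  0.072   0.2885] yawdeg 4.1233590376073295
[[-1.3997 -0.6955]
 [-0.2162 -0.3321]
 [ 0.1912  0.5037]
 [-1.6903  0.9805]
 [-0.8001  0.7474]
 [ 1.1026  0.2381]
 [ 2.0793 -0.6827]
 [-0.7649 -0.2459]
 [-0.0641 -0.1967]
 [-1.288  -3.8013]
 [ 0.1445 -1.3666]]
open [ 0.6797 -0.1081  0.2885]
collar [ 0.6722 -0.0044  0.2885]
peg [0.6609 0.1532 0.17  ]
basket [ 0.5158 -0.1204 -0.1575] -9.023361977982272
[[-0.0887 -0.2888]
 [ 0.3513 -0.3633]
 [ 1.4055  0.9992]
 [-0.8452  0.5324]
 [-0.1013 -0.4428]
 [-0.3074 -0.1581]]
bail scene pred [[423.3845 279.1895]
 [380.2699 319.749 ]
 [463.0653 257.7985]]
kink tri [ 0.5167 -0.119   0.1092]
hook low [0.6501 0.147  0.112 ] [0.6661 0.1593 0.0458]
hook org [0.6655 0.1596 0.1126]
hook top [0.6637 0.1569 0.1709]
```

{"name": "apply_moves", "arguments": {"moves": [[[0,0,-0.03],7.16],[[0,0,-0.03],7.16],[[0,0,-0.03],7.16],[[0,0,-0.03],7.16],[[0,0,-0.03],7.16]], "hand": 0.087}}

```text
time_s: 1.97
tcp_pos: [0.1826, -0.5974, 0.3742]
ee_rot: [[-0.945, 0.328, 0.0], [0.328, 0.945, -0.0], [-0.0, -0.0, -1.0]]
wrist_force: [1.0, -1.3, -0.1]
gripper_width: 1.001
gripper_force: 0.0
```

{"name": "apply_moves", "arguments": {"moves": [[[0,0,-0.03],7.16],[[0,0,0],7.16],[[0,0,0],7.16],[[0,0,0],7.16],[[0,0,0],7.16]]}}

```text
time_s: 2.38
tcp_pos: [0.1828, -0.5976, 0.4027]
ee_rot: [[-0.574, 0.819, 0.0], [0.819, 0.574, -0.0], [-0.0, 0.0, -1.0]]
wrist_force: [0.5, 0.4, -0.5]
gripper_width: 0.999
gripper_force: 0.0
```

{"name": "apply_moves", "arguments": {"moves": [[[0,0,0],7.16],[[0,0,0],7.16],[[0,0,0],7.16],[[0,0,0],7.16],[[0,0,0],2.62]]}}

```text
time_s: 2.8
tcp_pos: [0.1828, -0.5976, 0.4026]
ee_rot: [[-0.067, 0.998, 0.0], [0.998, 0.067, 0.0], [0.0, 0.0, -1.0]]
wrist_force: [-0.1, -0.0, -0.9]
gripper_width: 1.0
gripper_force: 0.0
```

```bash
cat >> h.py <<'E'
def st():
    s=r.sense();R=np.array(s["ee_rot"]);print("t",round(s["time_s"],2),"tcp",s["tcp_pos"].round(4),"tooly deg",np.degrees(np.arctan2(R[1,1],R[0,1])).round(2),"F",s["wrist_force"].round(2),"M",s["moment"].round(2),"w",round(s["gripper_width"]*87,1),"gf",round(s["gripper_force"],1),"j",s["joints"].round(1));return s
def go(target): # world target -> tool shift
    s=r.sense();R=np.array(s["ee_rot"]);print("shift",(R.T@(np.array(target)-s["tcp_pos"])).round(4))
E
python3 -c "
from h import *
st();go((.665,.157,.40))
p=imaging.capture('scene');cv2.imwrite('pics/s1.png',p['frame'])"
```

```text
t 2.8 tcp [ 0.1828 -0.5976  0.4026] tooly deg 3.86 F [-0.07 -0.02 -0.94] M [-0.16  0.01 -0.03] w 87.0 gf 0.0 j [ -58.2   18.9   20.7   -0.   -91.9 -118. ]
shift [0.7205 0.5319 0.0026]
```

View pics/s1.png

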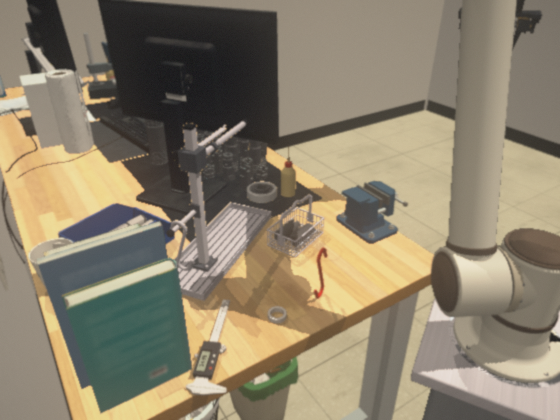

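{"name": "apply_moves", "arguments": {"moves": [[[0,0,0],-7.16],[[0,0,0],-7.16],[[0,0,0],-7.16],[[0,0,0],-7.16],[[0,0,0],-7.16]]}}

```text
time_s: 3.27
tcp_pos: [0.1828, -0.5976, 0.4025]
ee_rot: [[-0.648, 0.762, -0.0], [0.762, 0.648, 0.0], [0.0, 0.0, -1.0]]
wrist_force: [-0.4, 0.7, 0.1]
gripper_width: 1.003
gripper_force: 0.0
```

{"name": "apply_moves", "arguments": {"moves": [[[0,0,0],-7.16],[[0,0,0],-7.16],[[0,0,0],-7.16],[[0,0,0],-7.16],[[0,0,0],-7.16]]}}

```text
time_s: 3.68
tcp_pos: [0.1828, -0.5976, 0.4025]
ee_rot: [[-0.971, 0.239, -0.0], [0.239, 0.971, 0.0], [0.0, 0.0, -1.0]]
wrist_force: [-0.4, 0.0, -0.4]
gripper_width: 0.998
gripper_force: 0.0
```

{"name": "apply_moves", "arguments": {"moves": [[[0,0,0],-7.16],[[0,0,0],-7.16],[[0,0,0],-7.16],[[0,0,0],-7.16],[[0,0,0],-7.16]]}}

```text
time_s: 4.1
tcp_pos: [0.1828, -0.5976, 0.4025]
ee_rot: [[-0.927, -0.374, 0.0], [-0.374, 0.927, 0.0], [-0.0, 0.0, -1.0]]
wrist_force: [-1.1, 0.6, 0.1]
gripper_width: 0.997
gripper_force: 0.0
```

{"name": "apply_moves", "arguments": {"moves": [[[0,0,0],-7.16],[[0,0,0],-7.16],[[0,0,0],-7.16],[[0,0,0],-7.16],[[0,0,0],-7.16]]}}

```text
time_s: 4.52
tcp_pos: [0.1828, -0.5976, 0.4025]
ee_rot: [[-0.533, -0.846, -0.0], [-0.846, 0.533, 0.0], [-0.0, 0.0, -1.0]]
wrist_force: [-0.6, -1.1, 0.6]
gripper_width: 1.002
gripper_force: 0.0
```

{"name": "apply_moves", "arguments": {"moves": [[[0,0,0],-7.16],[[0,0,0],-7.16],[[0,0,0],-7.16],[[0,0,0],-7.16],[[0,0,0],-7.16]]}}

```text
time_s: 4.93
tcp_pos: [0.1828, -0.5976, 0.4025]
ee_rot: [[0.062, -0.998, -0.0], [-0.998, -0.062, 0.0], [-0.0, 0.0, -1.0]]
wrist_force: [-0.2, -0.2, -0.3]
gripper_width: 0.997
gripper_force: 0.0
```

{"name": "apply_moves", "arguments": {"moves": [[[0,0,0],-1.0],[[-0.0417,-0.027,0],0],[[-0.0417,-0.027,0],0],[[-0.0417,-0.027,0],0],[[-0.0417,-0.027,0],0]]}}

```text
time_s: 5.35
tcp_pos: [0.2633, -0.4501, 0.4024]
ee_rot: [[0.069, -0.998, -0.0], [-0.998, -0.069, 0.0], [-0.0, 0.0, -1.0]]
wrist_force: [1.1, 1.3, 0.7]
gripper_width: 0.999
gripper_force: 0.0
```

{"name": "apply_moves", "arguments": {"moves": [[[-0.034,-0.024,0],0],[[-0.034,-0.024,0],0],[[-0.034,-0.024,0],0],[[-0.034,-0.024,0],0],[[-0.034,-0.024,0],0]]}}

```text
time_s: 5.77
tcp_pos: [0.3708, -0.2714, 0.403]
ee_rot: [[0.07, -0.998, 0.001], [-0.998, -0.07, -0.0], [0.0, -0.001, -1.0]]
wrist_force: [1.5, -0.7, 0.3]
gripper_width: 0.999
gripper_force: 0.0
```

```bash
python3 -c "
from h import *
st();go((.665,.157,.40))"
```

```text
t 5.77 tcp [ 0.3708 -0.2714  0.403 ] tooly deg -175.98 F [ 1.45 -0.72  0.32] M [-0.03  0.02  0.  ] w 86.9 gf 0.0 j [-15.9   0.9  -1.3   0.  -87.8  19.9]
shift [-0.4067 -0.3236  0.0032]
```

{"name": "apply_moves", "arguments": {"moves": [[[-0.04,-0.032,0],0],[[-0.04,-0.032,0],0],[[-0.04,-0.032,0],0],[[-0.04,-0.032,0],0],[[-0.04,-0.032,0],0]]}}

```text
time_s: 6.18
tcp_pos: [0.489, -0.0997, 0.4031]
ee_rot: [[0.071, -0.997, 0.001], [-0.997, -0.071, 0.0], [0.0, -0.001, -1.0]]
wrist_force: [0.5, -1.6, 1.2]
gripper_width: 0.999
gripper_force: 0.0
```

{"name": "apply_moves", "arguments": {"moves": [[[-0.04,-0.032,0],0],[[-0.04,-0.032,0],0],[[-0.04,-0.032,0],0],[[-0.04,-0.032,0],0],[[-0.04,-0.032,0],0]]}}

```text
time_s: 6.6
tcp_pos: [0.6072, 0.0719, 0.4028]
ee_rot: [[0.071, -0.997, 0.001], [-0.997, -0.071, 0.0], [-0.0, -0.001, -1.0]]
wrist_force: [-0.1, -0.4, 0.7]
gripper_width: 1.001
gripper_force: 0.0
```

```bash
python3 - <<'E'
from h import *
s=st();go((.665,.157,.40))
P={n:imaging.capture(n) for n in("wrist","scene","top")}
print(P["wrist"]["eye"],np.array(P["wrist"]["orientation"])[:,2])
a=P["wrist"]["frame"]
for n in ("wrist","scene","top"):
  for k in("s_hook","hook_top_seat","hook_low_seat","peg_mid"): print(n,k,find(P[n],k))
b=cv2.resize(P["scene"]["frame"][60:310,130:400],(400,370))
o=np.zeros((420,800,3),np.uint8);o[:300,:400]=cv2.resize(a,(400,300));o[:370,400:]=b
cv2.imwrite("pics/w2.png",o)
E
```

```text
t 6.6 tcp [0.6072 0.0719 0.4028] tooly deg -175.94 F [-0.06 -0.37  0.74] M [-0.12  0.08 -0.  ] w 87.1 gf 0.0 j [ 21.9  17.3  18.6   0.  -91.3 -17.8]
shift [-0.0808 -0.0636  0.0029]
[ 0.61295085 -0.00661683  0.56539855] [-0.02088042  0.28756064 -0.9575348 ]
wrist s_hook [(array([242.2  , 225.204]), 0.86), (array([430.584, 166.614]), 0.73)]
wrist hook_top_seat [(array([444.416, 174.804]), 0.85), (array([234.808, 240.492]), 0.84), (array([244.888, 225.414]), 0.17)]
wrist hook_low_seat [(array([249.312, 214.41 ]), 0.72), (array([414.512, 160.986]), 0.61)]
wrist peg_mid [(array([237.104, 238.518]), 0.59)]
scene s_hook [(array([180.824, 248.304]), 0.5)]
scene hook_top_seat [(array([318.584, 254.394]), 0.82), (array([175.112, 221.886]), 0.74)]
scene hook_low_seat [(array([318.08 , 295.302]), 0.74), (array([182.392, 268.38 ]), 0.63)]
scene peg_mid [(array([180.488, 222.18 ]), 0.64)]
top s_hook [(array([202.328, 162.414]), 0.47), (array([239.624, 266.7  ]), 0.43)]
top hook_top_seat [(array([197.904, 155.4  ]), 0.59), (array([237.104, 269.598]), 0.58)]
top hook_low_seat [(array([287.784, 221.718]), 0.69), (array([237.384, 270.816]), 0.58), (array([204.512, 167.916]), 0.5)]
top peg_mid [(array([195.888, 159.18 ]), 0.86)]
```

View pics/w2.png

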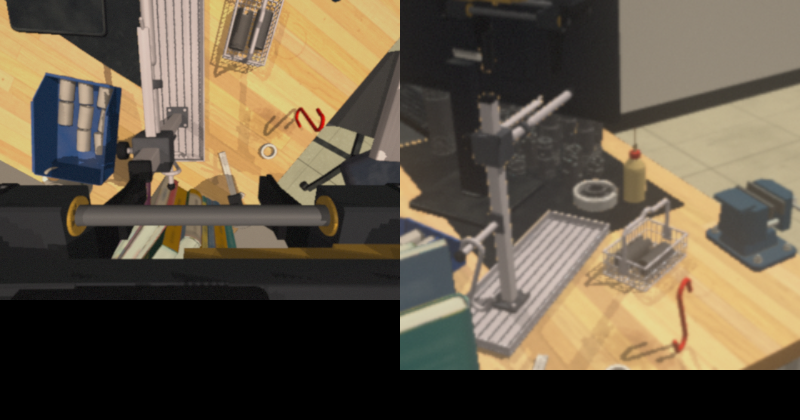

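```bash
python3 - <<'E'
from h import *
np.set_printoptions(precision=4,suppress=True)
p=imaging.capture("wrist")
print("top",atz(p,(234.8,240.5),.17),"org",atz(p,(242.2,225.2),.112),"low",atz(p,(249.3,214.4),.054),"peg",atz(p,(237.1,238.5),.17))
import itertools
q=imaging.capture("wrist")
im=cv2.resize(q["frame"][170:290,190:330],None,fx=4.5,fy=4.5,interpolation=3);cv2.imwrite("pics/w3.png",im)
E
```

```text
top [0.664  0.1575 0.17  ] org [0.6612 0.1564 0.112 ] low [0.6564 0.1576 0.054 ] peg [0.661  0.1544 0.17  ]
```

View pics/w3.png

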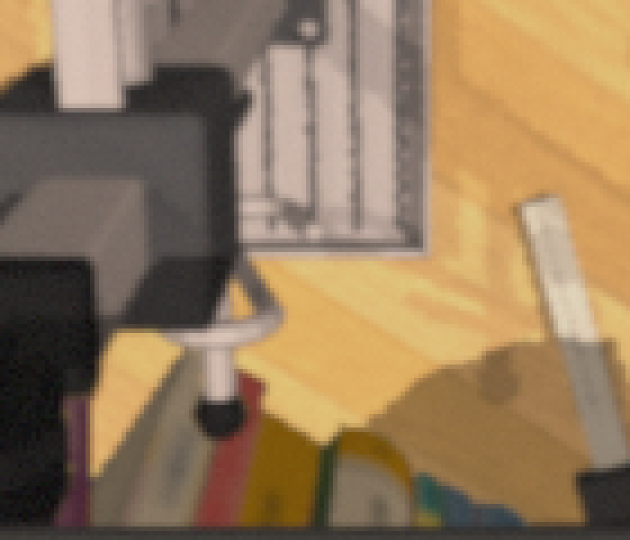

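```bash
python3 - <<'E'
from h import *
np.set_printoptions(precision=4,suppress=True)
p=imaging.capture("wrist");t=imaging.capture("top")
for z in(.1,.15,.2,.25): print(z,"purple",atz(p,(207,257),z),atz(t,(192,146),z),"red",atz(p,(245.5,254),z),"ball",atz(p,(239,262),.165))
print("curl wire",atz(p,(240,243.5),.174), "right end of curl",atz(p,(190+282/4.5,170+312/4.5),.16),"left",atz(p,(190+170/4.5,170+335/4.5),.145))
a=cv2.resize(t["frame"][95:225,50:250],None,fx=4,fy=4,interpolation=3);cv2.imwrite("pics/t4.png",a)
E
```

```text
0.1 purple [0.7161 0.2183 0.1   ] [0.7133 0.1866 0.1   ] red [0.6556 0.2088 0.1   ] ball [0.6579 0.191  0.165 ]
0.15 purple [0.705  0.1939 0.15  ] [0.6997 0.1764 0.15  ] red [0.6509 0.1854 0.15  ] ball [0.6579 0.191  0.165 ]
0.2 purple [0.6938 0.1695 0.2   ] [0.686  0.1661 0.2   ] red [0.6463 0.162  0.2   ] ball [0.6579 0.191  0.165 ]
0.25 purple [0.6827 0.1451 0.25  ] [0.6723 0.1558 0.25  ] red [0.6416 0.1387 0.25  ] ball [0.6579 0.191  0.165 ]
curl wire [0.6565 0.1597 0.174 ] right end of curl [0.6411 0.1584 0.16  ] left [0.6769 0.1748 0.145 ]
```

View pics/t4.png

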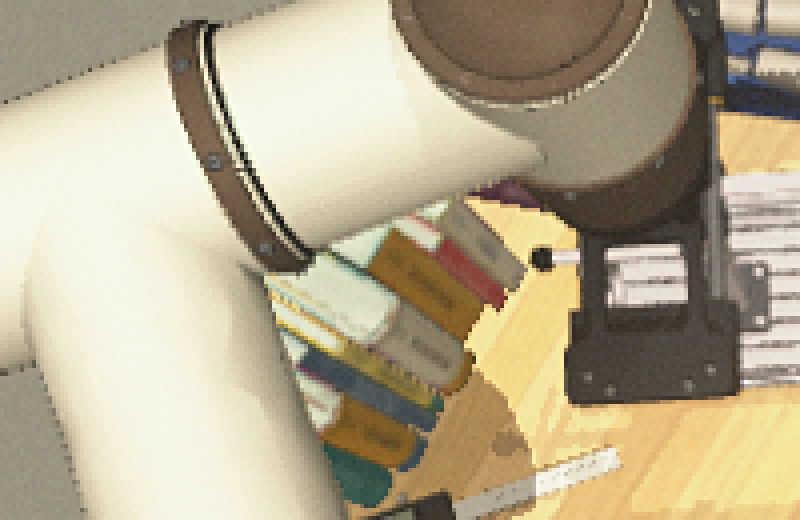

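```bash
python3 - <<'E'
from h import *
np.set_printoptions(precision=4,suppress=True)
p=imaging.capture("wrist");t=imaging.capture("top")
for n,a,b in(("grey",(181.3,163),(230,248.5)),("red",(175.5,172),(247,254)),("brownorange",(170,179),(262,270))):
    X=tri([(t,a),(p,b)]);print(n,X,proj(t,X)-a,proj(p,X)-b)
    for z in (0,.1,.2): print(z,atz(t,a,z),atz(p,b,z))
E
```

```text
grey [0.6872 0.2331 0.0247] [[-0.5491 -1.362 ]] [[ 2.176  -0.8772]]
0 [0.689 0.237 0.   ] [0.6947 0.2463 0.    ]
0.1 [0.6656 0.2142 0.1   ] [0.6802 0.2012 0.1   ]
0.2 [0.6423 0.1913 0.2   ] [0.6656 0.1561 0.2   ]
red [0.6608 0.2517 0.0072] [[-0.0954 -0.1708]] [[ 0.2643 -0.1461]]
0 [0.6618 0.2531 0.    ] [0.6619 0.2554 0.    ]
0.1 [0.6406 0.229  0.1   ] [0.6532 0.2087 0.1   ]
0.2 [0.6193 0.2049 0.2   ] [0.6444 0.162  0.2   ]
brownorange [0.6286 0.2523 0.0658] [[-0.1447 -0.2378]] [[ 0.3839 -0.2337]]
0 [0.6408 0.2685 0.    ] [0.6314 0.2872 0.    ]
0.1 [0.6212 0.2432 0.1   ] [0.628  0.2349 0.1   ]
0.2 [0.6015 0.218  0.2   ] [0.6247 0.1826 0.2   ]
```

{"name": "apply_moves", "arguments": {"moves": [[[-0.027,-0.019,0.01],0],[[-0.027,-0.019,0.03],0],[[-0.027,-0.019,0.03],0],[[0,-0.006,0.04],0],[[0,0,0.04],0]]}}

```text
time_s: 8.07
tcp_pos: [0.6625, 0.1535, 0.2544]
ee_rot: [[0.074, -0.997, 0.001], [-0.997, -0.074, 0.001], [-0.0, -0.001, -1.0]]
wrist_force: [1.1, 0.2, -0.8]
gripper_width: 1.002
gripper_force: 0.0
```

{"name": "apply_moves", "arguments": {"moves": [[[0,0,0.01],0],[[0,0,0.007],0],[[0,0,0.005],0],[[0,0,0],0]]}}

```text
time_s: 8.4
tcp_pos: [0.6621, 0.1516, 0.2364]
ee_rot: [[0.072, -0.997, 0.003], [-0.997, -0.072, 0.001], [-0.001, -0.003, -1.0]]
wrist_force: [0.7, -0.2, 0.3]
gripper_width: 0.998
gripper_force: 0.0
```

```bash
python3 -c "
from h import *
st();go((.6645,.157,.138))"
```

```text
t 8.4 tcp [0.6621 0.1516 0.2364] tooly deg -175.86 F [ 0.67 -0.25  0.32] M [-0.02  0.18 -0.01] w 86.8 gf 0.0 j [ 26.5  26.9  10.1   0.  -73.  -22.4]
shift [-0.0052 -0.0025  0.0984]
```

{"name": "apply_moves", "arguments": {"moves": [[[-0.003,-0.001,0.004],0],[[-0.002,-0.001,0.004],0],[[0,0,0.004],0],[[0,0,0.004],0],[[0,0,0.004],0]]}}

```text
time_s: 8.82
tcp_pos: [0.6629, 0.1568, 0.2145]
ee_rot: [[0.072, -0.997, 0.0], [-0.997, -0.072, 0.0], [-0.0, -0.001, -1.0]]
wrist_force: [0.3, -0.3, -0.3]
gripper_width: 1.001
gripper_force: 0.0
```

{"name": "apply_moves", "arguments": {"moves": [[[0,0,0.004],0],[[0,0,0.004],0],[[0,0,0.004],0],[[0,0,0.004],0],[[0,0,0.004],0]]}}

```text
time_s: 9.23
tcp_pos: [0.6629, 0.1567, 0.1941]
ee_rot: [[0.072, -0.997, -0.0], [-0.997, -0.072, -0.0], [0.0, 0.0, -1.0]]
wrist_force: [-0.1, 0.1, 0.0]
gripper_width: 1.001
gripper_force: 0.0
```

{"name": "apply_moves", "arguments": {"moves": [[[0,0,0.005],0],[[0,0,0.005],0],[[0,0,0.005],0],[[0,0,0.005],0],[[0,0,0.005],0]]}}

```text
time_s: 9.65
tcp_pos: [0.6629, 0.1567, 0.1689]
ee_rot: [[0.072, -0.997, -0.0], [-0.997, -0.072, -0.0], [0.0, 0.0, -1.0]]
wrist_force: [0.4, 0.0, 1.0]
gripper_width: 1.002
gripper_force: 0.0
```

```bash
python3 -c "
from h import *
st();go((.6645,.157,.138))"
```

```text
t 9.65 tcp [0.6629 0.1567 0.1689] tooly deg -175.86 F [0.45 0.04 0.97] M [-0.01  0.14  0.01] w 87.2 gf 0.0 j [ 26.9  29.6   4.9  -0.  -65.3 -22.7]
shift [-0.0002 -0.0017  0.0309]
```

{"name": "apply_moves", "arguments": {"moves": [[[0,-0.001,0.007],0],[[0,0,0.006],0],[[0,0,0.006],0],[[0,0,0.006],0],[[0,0,0.006],0]]}}

```text
time_s: 10.07
tcp_pos: [0.6639, 0.1568, 0.1378]
ee_rot: [[0.072, -0.997, -0.0], [-0.997, -0.072, -0.0], [0.0, 0.0, -1.0]]
wrist_force: [0.4, 0.2, -0.3]
gripper_width: 1.001
gripper_force: 0.0
```

{"name": "apply_moves", "arguments": {"moves": [[[0,0,0],0],[[0,0,0],0],[[0,0,0],0],[[0,0,0],0],[[0,0,0],0]], "hand": 0.0}}

```text
time_s: 10.48
tcp_pos: [0.6641, 0.1569, 0.139]
ee_rot: [[0.072, -0.997, 0.001], [-0.997, -0.072, 0.0], [-0.0, -0.001, -1.0]]
wrist_force: [0.4, 0.1, -0.5]
gripper_width: 0.708
gripper_force: 0.0
```

{"name": "apply_moves", "arguments": {"moves": [[[0,0,0],0],[[0,0,0],0]]}}

```text
time_s: 10.65
tcp_pos: [0.664, 0.1569, 0.1388]
ee_rot: [[0.072, -0.997, 0.0], [-0.997, -0.072, 0.0], [-0.0, -0.0, -1.0]]
wrist_force: [0.3, 0.6, 0.1]
gripper_width: 0.556
gripper_force: 0.3
```

```bash
python3 -c "
from h import *
st()"
```

```text
t 10.65 tcp [0.664  0.1569 0.1388] tooly deg -175.85 F [0.26 0.58 0.08] M [ 0.03  0.04 -0.02] w 48.4 gf 0.3 j [ 26.8  31.1   2.9  -0.  -61.8 -22.7]
```

{"name": "apply_moves", "arguments": {"moves": [[[0,0,0],0],[[0,0,0],0],[[0,0,0],0],[[0,0,0],0]]}}

```text
time_s: 10.98
tcp_pos: [0.664, 0.1568, 0.1387]
ee_rot: [[0.072, -0.997, 0.0], [-0.997, -0.072, 0.0], [0.0, -0.0, -1.0]]
wrist_force: [0.3, -0.1, 1.1]
gripper_width: 0.508
gripper_force: 30.1
```

```bash
python3 -c "
from h import *
st()"
```

```text
t 10.98 tcp [0.664  0.1568 0.1387] tooly deg -175.85 F [ 0.29 -0.13  1.14] M [ 0.04  0.14 -0.02] w 44.2 gf 30.1 j [ 26.8  31.1   2.9   0.  -61.8 -22.7]
```

{"name": "apply_moves", "arguments": {"moves": [[[0,0.001,-0.006],0],[[0,0.002,-0.008],0],[[0,0.002,-0.008],0],[[0,0.002,-0.008],0],[[0,0.002,-0.008],0]]}}

```text
time_s: 11.4
tcp_pos: [0.6548, 0.1562, 0.1778]
ee_rot: [[0.072, -0.997, 0.001], [-0.997, -0.072, 0.0], [-0.0, -0.001, -1.0]]
wrist_force: [0.2, -0.3, -1.2]
gripper_width: 0.502
gripper_force: 30.1
```

```bash
python3 -c "
from h import *
st()
p=imaging.capture('scene');a=cv2.resize(p['frame'][180:300,140:260],(480,480),interpolation=3)
cv2.imwrite('pics/s5.png',a)"
```

```text
t 11.4 tcp [0.6548 0.1562 0.1778] tooly deg -175.85 F [ 0.17 -0.31 -1.23] M [-0.02  0.08 -0.01] w 43.7 gf 30.1 j [ 27.2  28.4   4.2   0.  -65.7 -23. ]
```

View pics/s5.png

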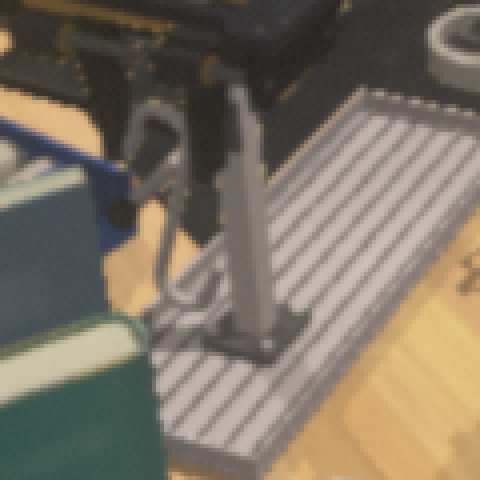

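{"name": "apply_moves", "arguments": {"moves": [[[0,0.001,-0.006],0],[[0,0.001,-0.006],0],[[0,0.008,-0.002],0],[[0,0.01,0],0],[[0,0.015,0],0]]}}

```text
time_s: 11.87
tcp_pos: [0.6197, 0.1536, 0.1902]
ee_rot: [[0.072, -0.997, -0.0], [-0.997, -0.072, 0.0], [-0.0, 0.0, -1.0]]
wrist_force: [-0.4, 0.9, -0.9]
gripper_width: 0.503
gripper_force: 30.1
```

{"name": "apply_moves", "arguments": {"moves": [[[0,0.03,-0.01],0],[[0,0.03,-0.03],0],[[0,0.03,-0.04],0],[[0.03,0.01,-0.04],0],[[0.0417,0,-0.02],0]]}}

```text
time_s: 12.28
tcp_pos: [0.5309, 0.0863, 0.3189]
ee_rot: [[0.078, -0.997, 0.006], [-0.997, -0.078, 0.002], [-0.002, -0.007, -1.0]]
wrist_force: [1.4, -0.8, 0.4]
gripper_width: 0.508
gripper_force: 30.1
```

```bash
python3 - <<'E'
from h import *
st()
P={n:imaging.capture(n) for n in("wrist","scene")}
for n in P:
  for k in("s_hook","hook_top_seat","hook_low_seat"): print(n,k,find(P[n],k))
E
```

```text
t 12.28 tcp [0.5309 0.0863 0.3189] tooly deg -175.52 F [ 1.41 -0.83  0.42] M [-0.03 -0.15 -0.02] w 44.2 gf 30.1 j [ 26.5  10.2  -2.4   0.  -77.1 -22.1]
wrist s_hook [(array([402.696, 162.708]), 0.6), (array([290.696, 247.716]), 0.56)]
wrist hook_top_seat [(array([421.904, 168.42 ]), 0.62)]
wrist hook_low_seat [(array([388.584, 157.71 ]), 0.63), (array([286.384, 221.382]), 0.56)]
scene s_hook [(array([280.112, 235.914]), 0.75), (array([250.096, 169.218]), 0.64), (array([317.016, 274.008]), 0.64), (array([272.384, 317.394]), 0.64)]
scene hook_top_seat [(array([247.408, 139.692]), 0.85), (array([318.696, 249.186]), 0.72)]
scene hook_low_seat [(array([252.504, 193.998]), 0.66), (array([316.512, 294.798]), 0.57)]
```

```bash
python3 - <<'E'
from h import *
np.set_printoptions(precision=4,suppress=True)
P={n:imaging.capture(n) for n in("wrist","scene")}
s=r.sense();R=s["ee_rot"]
for k,a,b in(("org",(290.7,247.7),(250.1,169.2)),("low",(286.4,221.4),(252.5,194.))):
    X=tri([(P["wrist"],a),(P["scene"],b)]);print(k,X,"in tool",R.T@(X-s["tcp_pos"]),proj(P["scene"],X)-b,proj(P["wrist"],X)-a)
st();go((.6126,-.1229,.312))
E
```

```text
org [0.5262 0.0848 0.2945] in tool [0.0003 0.0057 0.0183] [[-0.4257 -0.0539]] [[ 1.2586 -0.564 ]]
low [0.5254 0.0855 0.2393] in tool [-0.0005  0.0063  0.0735] [[-1.7919 -0.1855]] [[ 4.3075 -1.8803]]
t 12.78 tcp [0.5319 0.0856 0.3128] tooly deg -175.8 F [-0.25 -0.28 -0.78] M [0.01 0.09 0.01] w 43.9 gf 30.1 j [ 26.4  10.7  -2.5  -0.  -76.9 -22.2]
shift [ 0.2139 -0.0652  0.0008]
```

{"name": "apply_moves", "arguments": {"moves": [[[0.025,-0.008,0],0],[[0.04,-0.011,0],0],[[0.04,-0.011,0],0],[[0.04,-0.011,0],0],[[0.035,-0.011,0],0]]}}

```text
time_s: 13.2
tcp_pos: [0.5975, -0.0924, 0.3133]
ee_rot: [[0.073, -0.997, -0.001], [-0.997, -0.073, -0.0], [0.0, 0.001, -1.0]]
wrist_force: [0.3, 0.6, -0.5]
gripper_width: 0.506
gripper_force: 30.0
```

{"name": "apply_moves", "arguments": {"moves": [[[0.023,-0.008,0],0],[[0.011,-0.005,0],0],[[0,0,0],0],[[0,0,0],0]]}}

```text
time_s: 13.53
tcp_pos: [0.6124, -0.1235, 0.3129]
ee_rot: [[0.072, -0.997, -0.002], [-0.997, -0.072, 0.0], [-0.001, 0.002, -1.0]]
wrist_force: [-0.5, 0.5, 0.2]
gripper_width: 0.503
gripper_force: 30.0
```

```bash
python3 - <<'E'
from h import *
np.set_printoptions(precision=4,suppress=True)
s=st();R=s["ee_rot"]
P={n:imaging.capture(n) for n in("wrist","scene","top")}
for n in P:
  cv2.imwrite(f"pics/st_{n}.png",P[n]["frame"])
  for k in("s_hook","hook_top_seat","hook_low_seat"):
    print(n,k,[(u,c,(P[n]["eye"] is not None)) for u,c in find(P[n],k)][:3], "pred",proj(P[n],s["tcp_pos"]+R@np.array({"s_hook":(0,.003,.0267),"hook_top_seat":(0,.003,-.0313),"hook_low_seat":(0,.003,.0847)}[k])))
E
```

```text
t 13.53 tcp [ 0.6124 -0.1235  0.3129] tooly deg -175.88 F [-0.45  0.53  0.2 ] M [ 0.08  0.12 -0.04] w 43.8 gf 30.0 j [  3.4  19.6   9.5  -0.  -80.1   0.7]
wrist s_hook [(array([288.792, 246.498]), 0.83, True)] pred [[287.798  242.0785]]
wrist hook_top_seat [] pred [[289.7201 290.5361]]
wrist hook_low_seat [(array([240.184, 235.2  ]), 0.59, True)] pred [[286.7001 214.3862]]
scene s_hook [(array([321.216, 269.682]), 0.66, True), (array([262.304, 132.3  ]), 0.65, True)] pred [[263.2698 130.1439]]
scene hook_top_seat [(array([261.912, 104.916]), 0.67, True), (array([320.096, 252.084]), 0.61, True)] pred [[262.8209 106.6038]]
scene hook_low_seat [(array([264.712, 155.82 ]), 0.78, True), (array([319.088, 294.294]), 0.6, True)] pred [[263.6928 152.3839]]
top s_hook [] pred [[309.8755 169.4389]]
top hook_top_seat [] pred [[311.5674 163.6   ]]
top hook_low_seat [] pred [[308.361  174.6646]]
```

{"name": "apply_moves", "arguments": {"moves": [[[0,0,0.007],0],[[0,-0.008,0.006],0],[[0,-0.008,0],0],[[0,-0.007,0],0],[[0,-0.007,0],0]]}}

```text
time_s: 14.55
tcp_pos: [0.6434, -0.1216, 0.3005]
ee_rot: [[0.072, -0.997, -0.001], [-0.997, -0.072, -0.0], [0.0, 0.001, -1.0]]
wrist_force: [0.6, -0.0, -1.2]
gripper_width: 0.507
gripper_force: 30.0
```

{"name": "apply_moves", "arguments": {"moves": [[[0,-0.007,0],0],[[0,-0.007,0],0],[[0,-0.007,0],0],[[0,-0.005,0],0],[[0,-0.003,0],0]]}}

```text
time_s: 14.97
tcp_pos: [0.672, -0.1194, 0.3007]
ee_rot: [[0.072, -0.997, -0.0], [-0.997, -0.072, 0.0], [-0.0, 0.0, -1.0]]
wrist_force: [0.6, -0.6, -1.0]
gripper_width: 0.507
gripper_force: 30.0
```

{"name": "apply_moves", "arguments": {"moves": [[[0,0,0],0],[[0,-0.001,0.004],0],[[0,-0.001,0.004],0],[[0,-0.002,0.004],0],[[0,0,0],0]]}}

```text
time_s: 15.38
tcp_pos: [0.6748, -0.119, 0.2875]
ee_rot: [[0.072, -0.997, -0.002], [-0.997, -0.072, 0.0], [-0.001, 0.002, -1.0]]
wrist_force: [-0.8, -0.4, -0.4]
gripper_width: 0.505
gripper_force: 30.0
```

```bash
python3 - <<'E'
from h import *
st()
E
```

```text
t 15.38 tcp [ 0.6748 -0.119   0.2875] tooly deg -175.86 F [-0.78 -0.42 -0.4 ] M [ 0.01  0.09 -0.02] w 44.0 gf 30.0 j [  3.5  26.4  16.6  -0.  -80.3   0.7]
```

{"name": "apply_moves", "arguments": {"moves": [[[0,-0.002,0.004],0],[[0,-0.002,0.004],0],[[0,-0.002,0.004],0],[[0,-0.001,0.003],0],[[0,0,0.003],0]]}}

```text
time_s: 15.8
tcp_pos: [0.6824, -0.1186, 0.2703]
ee_rot: [[0.072, -0.997, -0.001], [-0.997, -0.072, 0.0], [-0.0, 0.001, -1.0]]
wrist_force: [0.6, 0.2, -1.7]
gripper_width: 0.506
gripper_force: 30.0
```

{"name": "apply_moves", "arguments": {"moves": [[[0,0,0.003],0],[[0,0,0.003],0],[[0,0,0],0]]}}

```text
time_s: 16.05
tcp_pos: [0.6819, -0.1186, 0.2641]
ee_rot: [[0.072, -0.997, -0.001], [-0.997, -0.072, 0.0], [-0.0, 0.001, -1.0]]
wrist_force: [0.1, 0.7, -1.2]
gripper_width: 0.507
gripper_force: 30.0
```

```bash
python3 - <<'E'
from h import *
st()
E
```

```text
t 16.05 tcp [ 0.6819 -0.1186  0.2641] tooly deg -175.86 F [ 0.12  0.7  -1.15] M [ 0.02  0.09 -0.  ] w 44.1 gf 30.0 j [  3.5  27.6  15.2  -0.  -77.7   0.7]
```

Continue lowering in small steps, watching for contact.

{"name": "apply_moves", "arguments": {"moves": [[[0,0,0.002],0],[[0,0,0.002],0],[[0,0,0],0]]}}

```text
time_s: 16.3
tcp_pos: [0.682, -0.1186, 0.2606]
ee_rot: [[0.072, -0.997, -0.001], [-0.997, -0.072, 0.0], [-0.0, 0.001, -1.0]]
wrist_force: [-0.5, 0.6, -1.1]
gripper_width: 0.513
gripper_force: 30.0
```

{"name": "apply_moves", "arguments": {"moves": [[[0,0,0.002],0],[[0,0,0.002],0],[[0,0,0],0]]}}

```text
time_s: 16.55
tcp_pos: [0.682, -0.1186, 0.2565]
ee_rot: [[0.072, -0.997, -0.001], [-0.997, -0.072, 0.0], [-0.0, 0.001, -1.0]]
wrist_force: [-0.2, -0.1, -0.9]
gripper_width: 0.51
gripper_force: 30.0
```

```bash
python3 - <<'E'
from h import *
st()
E
```

```text
t 16.55 tcp [ 0.682  -0.1186  0.2565] tooly deg -175.86 F [-0.19 -0.15 -0.95] M [ 0.06  0.12 -0.01] w 44.4 gf 30.0 j [  3.5  27.8  14.4  -0.  -76.7   0.7]
```

{"name": "apply_moves", "arguments": {"moves": [[[0,0,0.002],0],[[0,0,0.001],0],[[0,0,0],0]]}}

```text
time_s: 16.8
tcp_pos: [0.6828, -0.1188, 0.2549]
ee_rot: [[0.072, -0.997, 0.002], [-0.997, -0.072, -0.0], [0.001, -0.002, -1.0]]
wrist_force: [0.3, 0.2, 2.4]
gripper_width: 0.509
gripper_force: 30.1
```

{"name": "apply_moves", "arguments": {"moves": [[[0,0,0.002],0],[[0,0,0.001],0],[[0,0,0],0]]}}

```text
time_s: 17.05
tcp_pos: [0.6834, -0.1191, 0.2544]
ee_rot: [[0.073, -0.997, 0.006], [-0.997, -0.073, -0.002], [0.002, -0.005, -1.0]]
wrist_force: [-0.4, 1.1, 6.8]
gripper_width: 0.504
gripper_force: 30.1
```

```bash
python3 - <<'E'
from h import *
s=st();R=s["ee_rot"]
P={n:imaging.capture(n) for n in("wrist","scene")}
for n in P:
  for k,o in {"s_hook":(0,.003,.0267),"hook_top_seat":(0,.003,-.0313),"hook_low_seat":(0,.003,.0847)}.items():
    print(n,k,find(P[n],k)[:3],proj(P[n],s["tcp_pos"]+R@np.array(o))[0].round(1))
E
```

```text
t 17.05 tcp [ 0.6834 -0.1191  0.2544] tooly deg -175.82 F [-0.42  1.09  6.75] M [0.22 0.23 0.02] w 43.9 gf 30.1 j [  3.5  27.8  14.1   0.1 -76.    0.7]
wrist s_hook [(array([290.08, 244.02]), 0.71), (array([508.088, 339.192]), 0.46)] [287.8 242.1]
wrist hook_top_seat [] [289.7 290.6]
wrist hook_low_seat [(array([285.376, 216.216]), 0.93)] [286.7 214.4]
scene s_hook [(array([320.096, 272.412]), 0.83), (array([239.4  , 148.302]), 0.68)] [238.  147.8]
scene hook_top_seat [(array([321.776, 252.714]), 0.78), (array([236.096, 125.286]), 0.68)] [237. 126.]
scene hook_low_seat [(array([318.92 , 293.916]), 0.8), (array([238.896, 170.52 ]), 0.66)] [238.9 168.5]
```

{"name": "apply_moves", "arguments": {"moves": [[[0,0,-0.003],0],[[0,0,0],0]]}}

```text
time_s: 17.62
tcp_pos: [0.6825, -0.1187, 0.255]
ee_rot: [[0.072, -0.997, 0.002], [-0.997, -0.072, -0.0], [0.0, -0.002, -1.0]]
wrist_force: [0.4, -0.1, 4.1]
gripper_width: 0.505
gripper_force: 30.1
```

{"name": "apply_moves", "arguments": {"moves": [[[0,0,0],0],[[0,0,0],0],[[0,0,0],0],[[0,0,0],0],[[0,0,0],0]], "hand": 0.087}}

```text
time_s: 18.03
tcp_pos: [0.6819, -0.1187, 0.2531]
ee_rot: [[0.072, -0.997, -0.002], [-0.997, -0.072, 0.0], [-0.0, 0.002, -1.0]]
wrist_force: [-1.0, -0.5, 0.3]
gripper_width: 0.799
gripper_force: 0.0
```

{"name": "apply_moves", "arguments": {"moves": [[[0,0,0],0],[[0,0,0],0],[[0,0,0],0],[[0,0,0],0],[[0,0,0],0]]}}

```text
time_s: 18.45
tcp_pos: [0.6822, -0.1186, 0.254]
ee_rot: [[0.072, -0.997, -0.0], [-0.997, -0.072, 0.0], [-0.0, 0.0, -1.0]]
wrist_force: [0.7, -0.3, 0.3]
gripper_width: 0.994
gripper_force: 0.0
```

```bash
python3 - <<'E'
from h import *
s=st();R=s["ee_rot"]
P={n:imaging.capture(n) for n in("wrist","scene")}
for n in P:
  for k,o in {"s_hook":(0,.003,.0267),"hook_top_seat":(0,.003,-.0313),"hook_low_seat":(0,.003,.0847)}.items():
    print(n,k,find(P[n],k)[:3],proj(P[n],s["tcp_pos"]+R@np.array(o))[0].round(1))
for n in P: cv2.imwrite(f"pics/hang_{n}.png",P[n]["frame"])
E
```

```text
t 18.45 tcp [ 0.6822 -0.1186  0.254 ] tooly deg -175.85 F [ 0.71 -0.35  0.3 ] M [ 0.01  0.06 -0.01] w 86.5 gf 0.0 j [  3.5  27.9  14.2  -0.  -76.3   0.7]
wrist s_hook [(array([280.616, 245.616]), 0.76)] [287.8 242.1]
wrist hook_top_seat [(array([269.192, 221.718]), 0.51)] [289.7 290.5]
wrist hook_low_seat [(array([266.616, 219.198]), 0.95)] [286.7 214.4]
scene s_hook [(array([231.616, 147.42 ]), 0.62), (array([320.488, 271.32 ]), 0.56), (array([221.088, 248.22 ]), 0.45)] [238.3 148.1]
scene hook_top_seat [(array([236.208, 121.716]), 0.81), (array([320.824, 251.412]), 0.68)] [237.2 126.3]
scene hook_low_seat [(array([317.576, 294.42 ]), 0.68), (array([230.608, 170.31 ]), 0.58)] [239.3 168.9]
```

{"name": "apply_moves", "arguments": {"moves": [[[0,0,-0.01],0],[[0,0,-0.02],0],[[0,0,-0.035],0],[[0,0,-0.035],0],[[0,0,-0.02],7.16]]}}

```text
time_s: 19.27
tcp_pos: [0.6828, -0.1193, 0.3799]
ee_rot: [[-0.054, -0.998, 0.007], [-0.999, 0.054, -0.002], [0.001, -0.007, -1.0]]
wrist_force: [0.5, -0.4, 1.1]
gripper_width: 1.002
gripper_force: 0.0
```

{"name": "apply_moves", "arguments": {"moves": [[[0,0,0],7.16],[[0,0,0],7.16],[[0,0,0],7.16],[[0,0,0],7.16],[[0,0,0],7.16]]}}

```text
time_s: 19.68
tcp_pos: [0.6822, -0.1188, 0.3751]
ee_rot: [[-0.632, -0.775, 0.001], [-0.775, 0.632, -0.0], [-0.001, -0.001, -1.0]]
wrist_force: [-0.1, 0.7, -0.7]
gripper_width: 1.002
gripper_force: 0.0
```

{"name": "apply_moves", "arguments": {"moves": [[[0,0,0],7.16],[[0,0,0],7.16],[[0,0,0],7.16],[[0,0,0],7.16],[[0,0,0],7.16]], "hand": 0.045}}

```text
time_s: 20.1
tcp_pos: [0.6822, -0.1187, 0.375]
ee_rot: [[-0.966, -0.259, 0.001], [-0.259, 0.966, -0.0], [-0.001, -0.0, -1.0]]
wrist_force: [0.7, -0.1, -0.3]
gripper_width: 0.706
gripper_force: 0.0
```

{"name": "apply_moves", "arguments": {"moves": [[[0.02,0,0],7.16],[[0.02,0,0],4.08],[[0.02,0,0],0],[[0.02,0,0],0],[[0,0,0],0]]}}

```text
time_s: 20.52
tcp_pos: [0.6005, -0.1303, 0.377]
ee_rot: [[-0.997, -0.072, 0.002], [-0.072, 0.997, -0.0], [-0.002, -0.001, -1.0]]
wrist_force: [-0.4, 0.0, -0.3]
gripper_width: 0.52
gripper_force: 0.0
```

```bash
python3 - <<'E'
from h import *
np.set_printoptions(precision=4,suppress=True)
s=st()
P={n:imaging.capture(n) for n in("wrist","scene","top")}
F={}
for k in("s_hook","hook_top_seat","hook_low_seat"):
  F[k]={n:find(P[n],k) for n in P};print(k,F[k])
for n in P: cv2.imwrite(f"pics/a_{n}.png",P[n]["frame"])
import itertools
for k in F:
  for (u,_),(v,_) in itertools.product(F[k]["wrist"],F[k]["scene"]):
    X=tri([(P["wrist"],u),(P["scene"],v)])
    if np.linalg.norm(proj(P["scene"],X)-v)<6: print(k,X)
E
```

```text
t 20.52 tcp [ 0.6005 -0.1303  0.377 ] tooly deg 94.12 F [-0.35  0.03 -0.25] M [-0.04 -0.02  0.04] w 45.2 gf 0.0 j [  2.8  17.6  15.5   0.  -87.7 -88.7]
s_hook {'wrist': [(array([294.   , 270.816]), 0.71), (array([439.992,   8.316]), 0.57)], 'scene': [(array([318.92 , 272.706]), 0.61), (array([236.32 , 151.284]), 0.46)], 'top': []}
hook_top_seat {'wrist': [(array([291.984, 299.082]), 0.83)], 'scene': [(array([320.824, 254.184]), 0.81), (array([236.32 , 123.984]), 0.57)], 'top': [(array([299.88 , 221.382]), 0.26)]}
hook_low_seat {'wrist': [(array([419.496,  22.218]), 0.82), (array([286.776, 252.588]), 0.6)], 'scene': [(array([318.304, 295.008]), 0.77), (array([234.696, 168.798]), 0.74)], 'top': []}
s_hook [ 0.6839 -0.1122  0.2216]
s_hook [0.3796 0.0566 0.0676]
hook_top_seat [ 0.6787 -0.1159  0.2917]
hook_low_seat [0.3792 0.056  0.0036]
hook_low_seat [ 0.6916 -0.1181  0.1664]
```

{"name": "apply_moves", "arguments": {"moves": [[[-0.02,0.002,0],0],[[-0.02,0.002,0],0],[[-0.0197,0.002,0.01],0],[[0,0,0.03],0],[[0,0,0.03],0]]}}

```text
time_s: 21.53
tcp_pos: [0.664, -0.1191, 0.3034]
ee_rot: [[-0.997, -0.073, 0.003], [-0.073, 0.997, 0.0], [-0.003, -0.0, -1.0]]
wrist_force: [-0.3, 0.2, -1.1]
gripper_width: 0.512
gripper_force: 0.0
```

{"name": "apply_moves", "arguments": {"moves": [[[0,0,0.02],0],[[0,0,0.01],0],[[0,0,0.007],0],[[0,0,0.0055],0],[[0,0,0],0]]}}

```text
time_s: 21.95
tcp_pos: [0.6625, -0.1195, 0.2616]
ee_rot: [[-0.997, -0.072, 0.0], [-0.072, 0.997, 0.0], [-0.0, -0.0, -1.0]]
wrist_force: [-0.8, 0.7, -0.3]
gripper_width: 0.513
gripper_force: 0.0
```

```bash
python3 - <<'E'
from h import *
s=st();go((.6596,-.12,.2645))
E
```

```text
t 21.95 tcp [ 0.6625 -0.1195  0.2616] tooly deg 94.14 F [-0.77  0.75 -0.26] M [-0.03 -0.   -0.03] w 44.6 gf 0.0 j [  3.5  25.6  11.7   0.  -76.  -89.4]
shift [ 0.0029 -0.0003 -0.0029]
```

{"name": "apply_moves", "arguments": {"moves": [[[0.003,0,-0.003],0],[[0,0,0],0],[[0,0,0],0],[[0,0,0],0],[[0,0,0],0]], "hand": 0.0}}

```text
time_s: 22.37
tcp_pos: [0.6595, -0.1197, 0.2651]
ee_rot: [[-0.997, -0.072, 0.001], [-0.072, 0.997, 0.0], [-0.001, -0.0, -1.0]]
wrist_force: [0.2, 0.1, -0.5]
gripper_width: 0.22
gripper_force: 0.0
```

{"name": "apply_moves", "arguments": {"moves": [[[0,0,0],0],[[0,0,0],0],[[0,0,0],0],[[0,0,0],0]]}}

```text
time_s: 22.7
tcp_pos: [0.6594, -0.1197, 0.2645]
ee_rot: [[-0.997, -0.072, 0.0], [-0.072, 0.997, -0.0], [-0.0, -0.0, -1.0]]
wrist_force: [-0.4, 0.5, 1.0]
gripper_width: 0.085
gripper_force: 29.9
```

```bash
python3 - <<'E'
from h import *
s=st()
E
```

```text
t 22.7 tcp [ 0.6594 -0.1197  0.2645] tooly deg 94.15 F [-0.44  0.47  1.02] M [-0.12 -0.08  0.01] w 7.4 gf 29.9 j [  3.5  25.3  11.5   0.  -76.2 -89.4]
```

{"name": "apply_moves", "arguments": {"moves": [[[0.001,0,-0.005],0],[[0.0015,0,-0.006],0],[[0.002,0,-0.006],0],[[0.002,0,-0.006],0],[[0.002,0,-0.006],0]]}}

```text
time_s: 23.12
tcp_pos: [0.6507, -0.1203, 0.2945]
ee_rot: [[-0.997, -0.072, 0.001], [-0.072, 0.997, 0.0], [-0.001, -0.0, -1.0]]
wrist_force: [-0.1, -0.3, -0.1]
gripper_width: 0.08
gripper_force: 29.9
```

{"name": "apply_moves", "arguments": {"moves": [[[0.003,0,-0.006],0],[[0.003,0,-0.005],0],[[0.005,0,-0.003],0],[[0.01,0,0],0],[[0.015,0,0],0]]}}

```text
time_s: 23.53
tcp_pos: [0.6149, -0.1228, 0.3073]
ee_rot: [[-0.997, -0.072, -0.0], [-0.072, 0.997, 0.0], [-0.0, 0.0, -1.0]]
wrist_force: [-0.4, 0.3, -1.2]
gripper_width: 0.085
gripper_force: 29.9
```

{"name": "apply_moves", "arguments": {"moves": [[[0.03,0,0],0],[[0.03,0,-0.02],0],[[0.01,0,-0.01],0],[[0,0,0],0]]}}

```text
time_s: 23.87
tcp_pos: [0.5441, -0.1286, 0.3421]
ee_rot: [[-0.997, -0.072, 0.007], [-0.072, 0.997, -0.001], [-0.007, -0.001, -1.0]]
wrist_force: [0.1, -0.2, -0.6]
gripper_width: 0.083
gripper_force: 29.9
```

```bash
cat > hk.py <<'E'
from h import *
import itertools
np.set_printoptions(precision=4,suppress=True)
s=st();R=s["ee_rot"]
P={n:imaging.capture(n) for n in("wrist","scene","top")}
for n in P: cv2.imwrite(f"pics/hk_{n}.png",P[n]["frame"])
for k in("s_hook","hook_top_seat","hook_low_seat","bail_mid"):
  F={n:find(P[n],k) for n in P}
  for a,b in (("wrist","scene"),("wrist","top"),("scene","top")):
   for (u,c),(v,d) in itertools.product(F[a],F[b]):
    X=tri([(P[a],u),(P[b],v)]);e=np.linalg.norm(proj(P[a],X)-u)
    if e<6 and X[2]>-.02: print(k,a,b,X,"e",round(e,1),"c",c,d,"tool",R.T@(X-s["tcp_pos"]))
E
python3 hk.py
```

```text
t 23.87 tcp [ 0.5441 -0.1286  0.3421] tooly deg 94.14 F [ 0.11 -0.23 -0.65] M [ 0.05  0.01 -0.03] w 7.3 gf 29.9 j [  3.4  11.9   3.    0.1 -80.7 -89.2]
s_hook wrist scene [0.3787 0.0555 0.0639] e 0.0 c 0.66 0.51 tool [0.1537 0.196  0.2768]
hook_top_seat wrist scene [ 0.5699 -0.1254  0.3606] e 3.8 c 0.96 0.58 tool [-0.0261  0.0013 -0.0183]
hook_top_seat wrist scene [0.3777 0.0572 0.1206] e 2.8 c 0.74 0.54 tool [0.1542 0.1976 0.2201]
hook_low_seat wrist scene [0.3821 0.0573 0.007 ] e 0.4 c 0.75 0.72 tool [0.1506 0.1976 0.3337]
hook_low_seat wrist scene [ 0.5765 -0.1231  0.2394] e 0.8 c 0.63 0.84 tool [-0.032   0.0033  0.1029]
bail_mid wrist scene [ 0.5163 -0.1166  0.1141] e 1.6 c 0.91 0.76 tool [0.0285 0.0143 0.2278]
bail_mid wrist top [ 0.5158 -0.1149  0.111 ] e 2.5 c 0.91 0.77 tool [0.0289 0.0161 0.2309]
bail_mid scene top [ 0.5126 -0.1136  0.1162] e 0.1 c 0.76 0.77 tool [0.0319 0.0176 0.2256]
```

{"name": "apply_moves", "arguments": {"moves": [[[0.0069,0.0078,0],0],[[0,0,0],7.1],[[0,0,0.01],6.0],[[0,0,0.03],0],[[0,0,0.03],0]]}}

```text
time_s: 25.03
tcp_pos: [0.538, -0.1201, 0.2684]
ee_rot: [[-0.988, 0.156, 0.005], [0.156, 0.988, 0.0], [-0.005, 0.001, -1.0]]
wrist_force: [-0.4, 0.3, -1.7]
gripper_width: 0.083
gripper_force: 29.9
```

{"name": "apply_moves", "arguments": {"moves": [[[0,0,0.02],0],[[0,0,0.01],0],[[0,0,0],0],[[0,0,0],0]]}}

```text
time_s: 25.37
tcp_pos: [0.538, -0.1206, 0.2384]
ee_rot: [[-0.988, 0.155, 0.001], [0.155, 0.988, -0.001], [-0.001, -0.001, -1.0]]
wrist_force: [-0.3, -0.4, 0.1]
gripper_width: 0.087
gripper_force: 29.9
```

```bash
python3 hk.py
```

```text
t 25.37 tcp [ 0.538  -0.1206  0.2384] tooly deg 81.08 F [-0.26 -0.43  0.11] M [-0.02 -0.03 -0.01] w 7.5 gf 29.9 j [   4.2   14.2   -8.6    0.   -67.1 -103.2]
s_hook wrist scene [ 0.567  -0.1218  0.1957] e 0.2 c 0.73 0.65 tool [-0.0288  0.0034  0.0427]
hook_low_seat wrist scene [ 0.5672 -0.1205  0.1443] e 1.6 c 0.91 0.72 tool [-0.0287  0.0047  0.0941]
hook_low_seat wrist scene [0.3808 0.0581 0.0029] e 2.9 c 0.64 0.5 tool [0.1833 0.1523 0.2353]
bail_mid wrist scene [ 0.5178 -0.1204  0.1105] e 3.0 c 0.63 0.75 tool [ 0.0202 -0.0029  0.1278]
bail_mid wrist top [ 0.5072 -0.1181  0.1747] e 1.6 c 0.63 0.93 tool [ 0.031  -0.0023  0.0636]
bail_mid scene top [ 0.515  -0.1225  0.1093] e 0.3 c 0.75 0.93 tool [ 0.0226 -0.0053  0.129 ]
```

{"name": "apply_moves", "arguments": {"moves": [[[0,-0.002,0.012],0],[[0,-0.002,0.02],0],[[0,0,0.02],0],[[0,0,0.012],0],[[0,0,0.006],0]]}}

```text
time_s: 26.53
tcp_pos: [0.5359, -0.1246, 0.1654]
ee_rot: [[-0.988, 0.156, -0.004], [0.156, 0.988, 0.0], [0.004, -0.0, -1.0]]
wrist_force: [0.4, 0.1, -0.6]
gripper_width: 0.088
gripper_force: 29.9
```

{"name": "apply_moves", "arguments": {"moves": [[[0,0,0],0],[[0.005,0,0],0],[[0.007,0,0],0],[[0.007,0,0],0],[[0,0,0],0]]}}

```text
time_s: 26.95
tcp_pos: [0.517, -0.1214, 0.1684]
ee_rot: [[-0.988, 0.156, 0.001], [0.156, 0.988, 0.0], [-0.001, 0.001, -1.0]]
wrist_force: [-0.3, -0.0, -0.4]
gripper_width: 0.078
gripper_force: 29.9
```

```bash
python3 hk.py
```

```text
t 26.95 tcp [ 0.517  -0.1214  0.1684] tooly deg 81.04 F [-0.28 -0.02 -0.44] M [-0.04  0.04 -0.01] w 6.8 gf 29.9 j [   4.3   15.7  -17.3   -0.   -57.  -103.2]
s_hook wrist scene [ 0.5394 -0.1215  0.132 ] e 2.3 c 0.94 0.66 tool [-0.0222  0.0034  0.0365]
hook_top_seat wrist scene [ 0.5316 -0.123   0.1966] e 0.7 c 0.72 0.56 tool [-0.0147  0.0008 -0.0281]
hook_low_seat wrist scene [0.3782 0.0546 0.0106] e 0.3 c 0.88 0.75 tool [0.1645 0.1522 0.1578]
hook_low_seat wrist scene [ 0.5535 -0.1257  0.0667] e 1.4 c 0.64 0.58 tool [-0.0367  0.0014  0.1017]
bail_mid wrist scene [ 0.517  -0.1195  0.1112] e 3.9 c 0.66 0.91 tool [0.0003 0.0019 0.0572]
bail_mid wrist scene [ 0.5619 -0.1249 -0.0077] e 1.7 c 0.66 0.29 tool [-0.0448  0.0035  0.1762]
```

{"name": "apply_moves", "arguments": {"moves": [[[0.006,0,0],0],[[0.006,0,0],0],[[0.006,0,0],0],[[0.006,0,0],0],[[0,0,0],0]]}}

```text
time_s: 28.12
tcp_pos: [0.4932, -0.1178, 0.1677]
ee_rot: [[-0.988, 0.156, -0.0], [0.156, 0.988, 0.0], [0.0, 0.0, -1.0]]
wrist_force: [-0.3, 0.7, -1.0]
gripper_width: 0.08
gripper_force: 29.9
```

```bash
python3 hk.py
```

```text
t 28.12 tcp [ 0.4932 -0.1178  0.1677] tooly deg 81.05 F [-0.3   0.71 -0.98] M [0.01 0.07 0.01] w 7.0 gf 29.9 j [   4.9   13.5  -20.5   -0.   -56.  -103.9]
s_hook wrist scene [ 0.514  -0.1182  0.1317] e 5.6 c 0.77 0.6 tool [-0.0206  0.0028  0.036 ]
s_hook wrist scene [0.3739 0.053  0.0684] e 4.3 c 0.75 0.79 tool [0.1444 0.1501 0.0994]
s_hook wrist scene [ 0.5105 -0.1183  0.1302] e 0.0 c 0.34 0.6 tool [-0.0172  0.0021  0.0375]
hook_low_seat wrist scene [0.3782 0.0568 0.0052] e 1.4 c 0.78 0.79 tool [0.1407 0.1545 0.1626]
hook_low_seat wrist scene [ 0.5286 -0.1191  0.0683] e 1.2 c 0.76 0.62 tool [-0.0352  0.0041  0.0994]
bail_mid wrist scene [ 0.5174 -0.1188  0.1116] e 4.7 c 0.69 0.82 tool [-0.0241  0.0027  0.0561]
bail_mid wrist scene [ 0.5157 -0.1174  0.1271] e 2.6 c 0.69 0.52 tool [-0.0222  0.0039  0.0406]
```

{"name": "apply_moves", "arguments": {"moves": [[[0,0,-0.006],0],[[0,0,-0.006],0],[[0,0,-0.006],0],[[0,0,-0.006],0],[[0,0,-0.006],0]]}}

```text
time_s: 29.28
tcp_pos: [0.4948, -0.1179, 0.1985]
ee_rot: [[-0.988, 0.156, 0.001], [0.156, 0.988, 0.0], [-0.001, 0.0, -1.0]]
wrist_force: [0.5, 0.1, -0.4]
gripper_width: 0.081
gripper_force: 29.9
```

{"name": "apply_moves", "arguments": {"moves": [[[0,0,-0.004],0],[[0,0,-0.004],0],[[0,0,-0.004],0],[[0,0,-0.004],0],[[0,0,-0.004],0]]}}

```text
time_s: 29.7
tcp_pos: [0.4941, -0.1178, 0.2172]
ee_rot: [[-0.988, 0.156, -0.002], [0.156, 0.988, 0.0], [0.002, -0.0, -1.0]]
wrist_force: [0.1, 1.1, -4.4]
gripper_width: 0.08
gripper_force: 29.8
```

```bash
python3 hk.py
```

```text
t 29.7 tcp [ 0.4941 -0.1178  0.2172] tooly deg 81.04 F [ 0.14  1.11 -4.36] M [-0.04  0.15  0.03] w 7.0 gf 29.8 j [   4.9   10.9  -16.1   -0.   -63.1 -103.9]
s_hook wrist scene [ 0.518  -0.1168  0.184 ] e 0.4 c 0.79 0.57 tool [-0.0235  0.0048  0.0332]
s_hook wrist scene [0.3789 0.0571 0.0643] e 0.3 c 0.6 0.77 tool [0.1407 0.1548 0.1532]
hook_top_seat wrist scene [0.38   0.0557 0.1222] e 0.5 c 0.63 0.77 tool [0.1396 0.1537 0.0952]
hook_low_seat wrist scene [0.3787 0.0542 0.0063] e 0.1 c 0.85 0.8 tool [0.1404 0.152  0.2112]
hook_low_seat wrist scene [ 0.5235 -0.1203  0.1178] e 1.8 c 0.82 0.56 tool [-0.0295  0.0022  0.0994]
bail_mid wrist scene [ 0.5169 -0.1182  0.1336] e 1.8 c 0.78 0.98 tool [-0.0227  0.0033  0.0836]
bail_mid wrist scene [ 0.5023 -0.0873  0.1529] e 1.1 c 0.16 0.98 tool [-0.0035  0.0314  0.0643]
```

{"name": "apply_moves", "arguments": {"moves": [[[0,0,-0.006],0],[[0,0,-0.008],-1.5],[[0,0,-0.01],-2.5],[[0,0,-0.01],-2.5],[[0,0,-0.01],-2.5]]}}

```text
time_s: 30.87
tcp_pos: [0.4947, -0.118, 0.2625]
ee_rot: [[-1.0, -0.003, 0.0], [-0.003, 1.0, -0.0], [-0.0, -0.0, -1.0]]
wrist_force: [-1.0, 0.7, -5.0]
gripper_width: 0.079
gripper_force: 29.8
```

{"name": "apply_moves", "arguments": {"moves": [[[0,0,-0.01],-2.5],[[0,0,-0.01],-1.6],[[0,0,-0.01],0],[[0,0,-0.009],0],[[0,0,-0.006],0]]}}

```text
time_s: 31.28
tcp_pos: [0.4949, -0.118, 0.308]
ee_rot: [[-0.997, -0.072, 0.002], [-0.072, 0.997, -0.0], [-0.002, -0.0, -1.0]]
wrist_force: [-0.8, 0.0, -5.1]
gripper_width: 0.076
gripper_force: 29.8
```

```bash
python3 hk.py; python3 -c "
from h import *
go((.6594-.015,-.1197-.001,.306))"
```

```text
t 31.28 tcp [ 0.4949 -0.118   0.308 ] tooly deg 94.11 F [-0.83  0.02 -5.05] M [-0.07  0.12 -0.07] w 6.6 gf 29.8 j [  4.9   7.6  -7.    0.  -75.3 -90.8]
s_hook wrist scene [ 0.5191 -0.1119  0.2699] e 0.5 c 0.82 0.57 tool [-0.0244  0.0043  0.0382]
s_hook wrist scene [0.3785 0.0526 0.0669] e 0.8 c 0.56 0.68 tool [0.1043 0.1786 0.2409]
hook_top_seat wrist scene [ 0.5136 -0.117   0.3345] e 5.0 c 0.82 0.55 tool [-0.0188 -0.0004 -0.0264]
hook_top_seat wrist scene [0.3808 0.058  0.1191] e 1.5 c 0.57 0.82 tool [0.1016 0.1837 0.1887]
hook_low_seat wrist scene [0.3795 0.0544 0.0053] e 0.1 c 0.89 0.48 tool [0.1033 0.1803 0.3025]
hook_low_seat wrist scene [ 0.5265 -0.1125  0.2103] e 0.1 c 0.67 0.52 tool [-0.0317  0.0033  0.0978]
bail_mid wrist scene [ 0.5219 -0.1165  0.218 ] e 0.5 c 0.9 0.62 tool [-0.0268 -0.0004  0.09  ]
shift [-0.1492 -0.0136  0.0004]
```

{"name": "apply_moves", "arguments": {"moves": [[[-0.003,-0.001,0],0],[[-0.006,-0.003,0],0],[[-0.009,-0.003,0],0],[[-0.012,-0.003,0],0],[[-0.014,-0.002,0],0]]}}

```text
time_s: 32.45
tcp_pos: [0.5403, -0.1272, 0.3065]
ee_rot: [[-0.997, -0.072, -0.0], [-0.072, 0.997, -0.0], [0.0, -0.0, -1.0]]
wrist_force: [0.0, -0.5, -4.9]
gripper_width: 0.079
gripper_force: 29.8
```

{"name": "apply_moves", "arguments": {"moves": [[[-0.015,-0.0016,0],0],[[-0.015,0,0],0],[[-0.014,0,0],0],[[-0.012,0,0],0],[[-0.009,0,0],0]]}}

```text
time_s: 32.87
tcp_pos: [0.6063, -0.1238, 0.3055]
ee_rot: [[-0.997, -0.072, -0.0], [-0.072, 0.997, -0.0], [0.0, -0.0, -1.0]]
wrist_force: [0.3, -0.4, -4.9]
gripper_width: 0.08
gripper_force: 29.9
```

{"name": "apply_moves", "arguments": {"moves": [[[-0.008,0,0],0],[[-0.006,0,0],0],[[-0.005,0,0],0],[[-0.005,0,0],0],[[-0.004,0,0],0]]}}

```text
time_s: 33.28
tcp_pos: [0.6326, -0.1216, 0.3066]
ee_rot: [[-0.997, -0.072, 0.0], [-0.072, 0.997, -0.0], [-0.0, -0.0, -1.0]]
wrist_force: [0.5, -0.7, -4.4]
gripper_width: 0.085
gripper_force: 29.8
```

```bash
python3 hk.py; python3 -c "
from h import *
go((.6594-.015,-.1197-.001,.306))"
```

```text
t 33.28 tcp [ 0.6326 -0.1216  0.3066] tooly deg 94.14 F [ 0.51 -0.68 -4.42] M [-0.11  0.14 -0.  ] w 7.4 gf 29.8 j [  3.5  21.7  11.8   0.  -80.1 -89.3]
s_hook wrist scene [ 0.6544 -0.1162  0.2733] e 0.7 c 0.98 0.67 tool [-0.0222  0.0039  0.0333]
hook_top_seat wrist scene [ 0.6518 -0.119   0.3313] e 2.4 c 0.88 0.77 tool [-0.0193  0.0012 -0.0247]
hook_low_seat wrist scene [ 0.6624 -0.1172  0.214 ] e 3.2 c 0.81 0.5 tool [-0.0301  0.0023  0.0926]
bail_mid wrist scene [ 0.6573 -0.1175  0.2177] e 4.4 c 0.79 0.84 tool [-0.0249  0.0024  0.089 ]
shift [-0.0121  0.      0.0006]
```

{"name": "apply_moves", "arguments": {"moves": [[[-0.004,0,0],0],[[-0.004,0,0],0],[[-0.003,0,0],0],[[-0.002,0,0.003],0],[[-0.002,0,0.004],0]]}}

```text
time_s: 34.45
tcp_pos: [0.6478, -0.1204, 0.2994]
ee_rot: [[-0.997, -0.072, 0.001], [-0.072, 0.997, 0.0], [-0.001, -0.0, -1.0]]
wrist_force: [-1.0, 1.3, -5.1]
gripper_width: 0.079
gripper_force: 29.9
```

{"name": "apply_moves", "arguments": {"moves": [[[-0.002,0,0.004],0],[[-0.002,0,0.004],0],[[-0.002,0,0.004],0],[[-0.001,0,0.004],0],[[-0.001,0,0.003],0]]}}

```text
time_s: 34.87
tcp_pos: [0.655, -0.1198, 0.2796]
ee_rot: [[-0.997, -0.072, -0.001], [-0.072, 0.997, 0.0], [0.001, 0.0, -1.0]]
wrist_force: [-0.3, 0.4, -5.1]
gripper_width: 0.083
gripper_force: 29.8
```

```bash
python3 -c "
from h import *
st();go((.6594,-.1197,.2645))"
```

```text
t 34.87 tcp [ 0.655  -0.1198  0.2796] tooly deg 94.14 F [-0.26  0.43 -5.11] M [ 0.05  0.12 -0.01] w 7.2 gf 29.8 j [  3.5  24.5  12.4  -0.  -78.  -89.4]
shift [-0.0044 -0.0002  0.0151]
```

{"name": "apply_moves", "arguments": {"moves": [[[-0.001,0,0.003],0],[[-0.001,0,0.003],0],[[-0.001,0,0.003],0],[[-0.001,0,0.003],0],[[0,0,0],0]]}}

```text
time_s: 35.28
tcp_pos: [0.6591, -0.1195, 0.2676]
ee_rot: [[-0.997, -0.072, -0.001], [-0.072, 0.997, 0.0], [0.001, 0.0, -1.0]]
wrist_force: [0.3, 0.2, -5.5]
gripper_width: 0.079
gripper_force: 29.8
```

{"name": "apply_moves", "arguments": {"moves": [[[0,0,0.002],0],[[0,0,0.002],0],[[0,0,0],0]]}}

```text
time_s: 35.53
tcp_pos: [0.6593, -0.1197, 0.2648]
ee_rot: [[-0.997, -0.072, 0.001], [-0.072, 0.997, -0.0], [-0.001, -0.0, -1.0]]
wrist_force: [-0.3, 0.1, -4.1]
gripper_width: 0.08
gripper_force: 29.9
```

```bash
python3 -c "
from h import *
st()"
```

```text
t 35.53 tcp [ 0.6593 -0.1197  0.2648] tooly deg 94.15 F [-0.32  0.11 -4.08] M [ 0.04  0.12 -0.01] w 7.0 gf 29.9 j [  3.5  25.2  11.5   0.  -76.2 -89.4]
```

Contact starting; lower until the load transfers.

{"name": "apply_moves", "arguments": {"moves": [[[0,0,0.002],0],[[0,0,0.001],0],[[0,0,0],0]]}}

```text
time_s: 35.78
tcp_pos: [0.6598, -0.1198, 0.2639]
ee_rot: [[-0.997, -0.073, 0.004], [-0.073, 0.997, -0.001], [-0.004, -0.001, -1.0]]
wrist_force: [-1.9, 2.0, 3.5]
gripper_width: 0.084
gripper_force: 30.0
```

{"name": "apply_moves", "arguments": {"moves": [[[0,0,0.001],0],[[0,0,0.001],0],[[0,0,0],0]]}}

```text
time_s: 36.03
tcp_pos: [0.6601, -0.1199, 0.2633]
ee_rot: [[-0.997, -0.073, 0.006], [-0.073, 0.997, -0.001], [-0.006, -0.002, -1.0]]
wrist_force: [-3.6, 1.2, 8.0]
gripper_width: 0.08
gripper_force: 29.8
```

```bash
python3 -c "
from h import *
st()"
```

```text
t 36.03 tcp [ 0.6601 -0.1199  0.2633] tooly deg 94.2 F [-3.6   1.2   8.02] M [0.52 0.75 0.05] w 6.9 gf 29.8 j [  3.5  25.2  11.2   0.1 -75.7 -89.4]
```

{"name": "apply_moves", "arguments": {"moves": [[[0,0,-0.002],0],[[0,0,0],0]]}}

```text
time_s: 36.2
tcp_pos: [0.6598, -0.1198, 0.2637]
ee_rot: [[-0.997, -0.073, 0.004], [-0.073, 0.997, -0.001], [-0.004, -0.001, -1.0]]
wrist_force: [-1.9, 1.6, 6.3]
gripper_width: 0.083
gripper_force: 29.9
```

{"name": "apply_moves", "arguments": {"moves": [[[0,0,0],0],[[0,0,0],0],[[0,0,0],0],[[0,0,0],0],[[0,0,0],0]], "hand": 0.04}}

```text
time_s: 36.62
tcp_pos: [0.6591, -0.1197, 0.2607]
ee_rot: [[-0.997, -0.072, -0.001], [-0.072, 0.997, 0.0], [0.001, 0.0, -1.0]]
wrist_force: [0.6, 0.3, 0.3]
gripper_width: 0.376
gripper_force: 0.0
```

```bash
python3 hk.py
```

```text
t 36.62 tcp [ 0.6591 -0.1197  0.2607] tooly deg 94.14 F [0.6  0.29 0.35] M [0.   0.01 0.03] w 32.7 gf 0.0 j [  3.5  25.4  11.1  -0.  -75.8 -89.4]
s_hook wrist scene [ 0.6846 -0.114   0.2283] e 2.2 c 0.76 0.45 tool [-0.0259  0.0038  0.0324]
s_hook wrist top [ 0.6637 -0.1154  0.264 ] e 2.0 c 0.76 0.44 tool [-0.005   0.004  -0.0034]
s_hook scene top [ 0.6784 -0.1134  0.2292] e 2.5 c 0.45 0.44 tool [-0.0198  0.0049  0.0314]
hook_low_seat wrist scene [ 0.6881 -0.1167  0.1639] e 2.7 c 0.9 0.65 tool [-0.0293  0.0008  0.0968]
bail_mid wrist scene [ 0.6834 -0.1144  0.1796] e 0.8 c 0.63 0.92 tool [-0.0247  0.0035  0.081 ]
bail_mid wrist top [ 0.6724 -0.1165  0.2088] e 1.7 c 0.63 0.55 tool [-0.0136  0.0022  0.0518]
bail_mid scene top [ 0.6831 -0.1184  0.1773] e 0.7 c 0.92 0.55 tool [-0.0241 -0.0004  0.0834]
bail_mid scene top [ 0.7063 -0.1303  0.0455] e 3.8 c 0.37 0.55 tool [-0.0465 -0.0141  0.2151]
```

```bash
python3 - <<'E'
from h import *
p=imaging.capture("scene")
q=[.6725,-.0083,.072];c,s_=np.cos(q[2]),np.sin(q[2])
w=lambda x,y,z:(q[0]+c*x-s_*y,q[1]+s_*x+c*y,z)
f=lambda *X:((proj(p,[w(*X)])[0]-[160,112])*3.1).round(1)
for y in(-.055,-.045,.06): 
  for dz in(.0,.015,.027,.04): print(y,dz,f(0,y,.2865+dz))
print("ball",f(0,-.154,.2795),"railtop-.1",f(0,-.1,.2865))
a=p["frame"][105:165,190:250]
b=cv2.imread("pics/st_scene.png")[105:165,190:250]
cv2.imwrite("pics/k.png",np.hstack([cv2.resize(cv2.imread("pics/scene0.png")[105:165,190:250],(390,390),interpolation=3),cv2.resize(a,(390,390),interpolation=3)]))
E
```

```text
-0.055 0.0 [204.1  67.5]
-0.055 0.015 [202.9  48.8]
-0.055 0.027 [201.9  33.6]
-0.055 0.04 [200.9  17. ]
-0.045 0.0 [197.7  72.2]
-0.045 0.015 [196.5  53.4]
-0.045 0.027 [195.5  38.1]
-0.045 0.04 [194.3  21.4]
0.06 0.0 [124.7 126.2]
0.06 0.015 [122.7 106.2]
0.06 0.027 [121.1  90. ]
0.06 0.04 [119.4  72.2]
ball [262.7  32.6] railtop-.1 [231.6  47.2]
```

View pics/k.png

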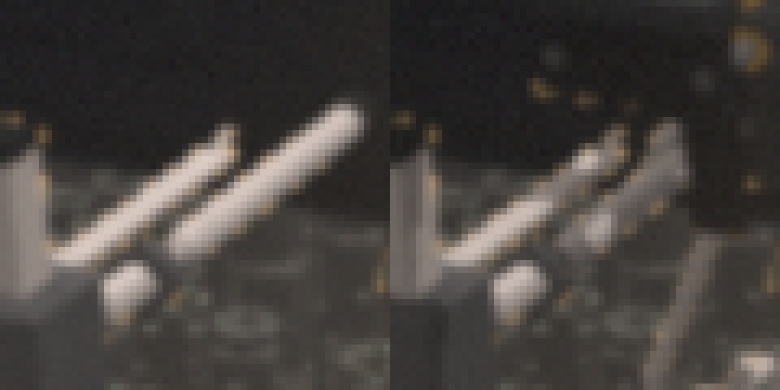

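{"name": "apply_moves", "arguments": {"moves": [[[0,0,-0.005],0],[[0,0,-0.02],0],[[0,0,-0.035],0],[[0,0,-0.035],0],[[0,0,-0.02],-7.1]]}}

```text
time_s: 37.83
tcp_pos: [0.6597, -0.1202, 0.3818]
ee_rot: [[-0.98, -0.197, 0.006], [-0.197, 0.98, -0.002], [-0.006, -0.003, -1.0]]
wrist_force: [1.5, -0.2, 0.4]
gripper_width: 0.458
gripper_force: 0.0
```

{"name": "apply_moves", "arguments": {"moves": [[[0,0,0],-7.1],[[0,0,0],-7.1],[[0,0,0],-7.1],[[0,0,0],-7.1],[[0,0,0],-7.1]], "hand": 0.087}}

```text
time_s: 38.25
tcp_pos: [0.6591, -0.1196, 0.377]
ee_rot: [[-0.681, -0.732, 0.0], [-0.732, 0.681, -0.0], [-0.0, -0.0, -1.0]]
wrist_force: [-0.1, -0.8, 0.3]
gripper_width: 0.754
gripper_force: 0.0
```

{"name": "apply_moves", "arguments": {"moves": [[[0,0,0],-7.1],[[0,0,0],-7.1],[[0,0,0],-7.1],[[0,0,0],-7.1],[[0,0,0],-7.1]]}}

```text
time_s: 38.67
tcp_pos: [0.6592, -0.1197, 0.377]
ee_rot: [[-0.129, -0.992, 0.0], [-0.992, 0.129, -0.0], [0.0, -0.0, -1.0]]
wrist_force: [0.8, 0.1, 0.1]
gripper_width: 0.99
gripper_force: 0.0
```

{"name": "apply_moves", "arguments": {"moves": [[[0,0,0],-4.8],[[0,-0.01,0],0],[[0,-0.0125,0],0],[[0,0,0],0]]}}

```text
time_s: 39.0
tcp_pos: [0.6829, -0.1207, 0.3757]
ee_rot: [[-0.052, -0.999, -0.0], [-0.999, 0.052, 0.0], [-0.0, 0.0, -1.0]]
wrist_force: [-0.6, 0.3, -1.1]
gripper_width: 0.999
gripper_force: 0.0
```

```bash
python3 hk.py; python3 -c "
from h import *
go((.682,-.1187,.2575))"
```

```text
t 39.0 tcp [ 0.6829 -0.1207  0.3757] tooly deg 177.04 F [-0.63  0.33 -1.13] M [ 0.02  0.12 -0.  ] w 86.9 gf 0.0 j [  3.3  26.7  28.9  -0.  -92.3  -6.3]
s_hook wrist scene [ 0.6849 -0.1168  0.2277] e 1.6 c 0.89 0.65 tool [-0.0041 -0.0019  0.148 ]
s_hook wrist scene [0.3749 0.0565 0.0631] e 2.7 c 0.72 0.72 tool [-0.1611  0.3165  0.3128]
hook_top_seat wrist scene [ 0.6805 -0.1179  0.2863] e 1.7 c 0.71 0.79 tool [-0.0028  0.0024  0.0894]
hook_top_seat wrist top [ 0.6829 -0.0694  0.1391] e 0.4 c 0.71 0.37 tool [-0.0512  0.0025  0.2366]
hook_top_seat scene top [ 0.6422 -0.0666  0.3099] e 1.6 c 0.79 0.37 tool [-0.0519  0.0434  0.0659]
hook_low_seat wrist scene [ 0.6896 -0.1122  0.168 ] e 2.3 c 0.66 0.78 tool [-0.0088 -0.0064  0.2077]
hook_low_seat wrist scene [ 0.6847 -0.1266  0.2204] e 1.6 c 0.66 0.41 tool [ 0.0057 -0.0022  0.1553]
hook_low_seat wrist scene [0.379  0.0571 0.0025] e 0.4 c 0.56 0.82 tool [-0.1619  0.3125  0.3733]
shift [-0.0021 -0.0003  0.119 ]
```

{"name": "apply_moves", "arguments": {"moves": [[[0,0,0],-7.1],[[-0.001,0,0.02],0],[[0,0,0.035],0],[[0,0,0.03],0],[[0,0,0.015],0]]}}

```text
time_s: 40.17
tcp_pos: [0.6797, -0.1193, 0.2718]
ee_rot: [[0.072, -0.997, -0.007], [-0.997, -0.072, 0.001], [-0.002, 0.007, -1.0]]
wrist_force: [-1.4, 0.2, -1.5]
gripper_width: 1.001
gripper_force: 0.0
```

{"name": "apply_moves", "arguments": {"moves": [[[0,0,0.01],0],[[0,0,0.007],0],[[0,0,0],0]]}}

```text
time_s: 40.42
tcp_pos: [0.6814, -0.1198, 0.2585]
ee_rot: [[0.072, -0.997, -0.002], [-0.997, -0.072, -0.0], [-0.0, 0.002, -1.0]]
wrist_force: [2.0, -0.3, -0.7]
gripper_width: 1.0
gripper_force: 0.0
```

```bash
python3 -c "
from h import *
st();go((.682,-.1187,.2575))"
```

```text
t 40.42 tcp [ 0.6814 -0.1198  0.2585] tooly deg -175.86 F [ 2.03 -0.34 -0.66] M [0.04 0.16 0.02] w 87.0 gf 0.0 j [  3.4  27.7  14.6  -0.  -77.    0.8]
shift [-0.001  -0.0007  0.001 ]
```

{"name": "apply_moves", "arguments": {"moves": [[[-0.001,0,0],0],[[0,0,0],0],[[0,0,0],0],[[0,0,0],0],[[0,0,0],0]], "hand": 0.0}}

```text
time_s: 40.83
tcp_pos: [0.6817, -0.1188, 0.2603]
ee_rot: [[0.072, -0.997, 0.001], [-0.997, -0.072, 0.0], [0.0, -0.001, -1.0]]
wrist_force: [0.3, -0.0, 0.2]
gripper_width: 0.708
gripper_force: 0.0
```

{"name": "apply_moves", "arguments": {"moves": [[[0,0,0],0],[[0,0,0],0],[[0,0,0],0],[[0,0,0],0],[[0,0,0],0]]}}

```text
time_s: 41.25
tcp_pos: [0.6824, -0.1185, 0.2595]
ee_rot: [[0.073, -0.997, 0.002], [-0.997, -0.073, 0.0], [-0.0, -0.002, -1.0]]
wrist_force: [4.3, 1.4, -1.1]
gripper_width: 0.508
gripper_force: 30.0
```

```bash
python3 -c "
from h import *
st()"
```

```text
t 41.25 tcp [ 0.6824 -0.1185  0.2595] tooly deg -175.84 F [ 4.26  1.45 -1.09] M [ 0.26 -1.24  0.05] w 44.2 gf 30.0 j [  3.5  27.7  14.7  -0.  -76.9   0.7]
```

{"name": "apply_moves", "arguments": {"moves": [[[-0.001,0,0],0],[[-0.002,0,0],0],[[-0.003,0,0],0],[[-0.004,0,0],0],[[-0.004,0,0],0]]}}

```text
time_s: 41.67
tcp_pos: [0.681, -0.1061, 0.26]
ee_rot: [[0.071, -0.997, 0.001], [-0.997, -0.071, -0.002], [0.002, -0.001, -1.0]]
wrist_force: [4.8, -3.4, -1.8]
gripper_width: 0.506
gripper_force: 30.0
```

{"name": "apply_moves", "arguments": {"moves": [[[-0.004,0,0],0],[[-0.005,0,0],0],[[-0.005,0,0],0],[[-0.005,0,0],0],[[-0.005,0,0],0]]}}

```text
time_s: 42.08
tcp_pos: [0.6791, -0.0822, 0.26]
ee_rot: [[0.071, -0.997, 0.001], [-0.997, -0.071, -0.002], [0.002, -0.001, -1.0]]
wrist_force: [4.8, -3.0, -0.5]
gripper_width: 0.507
gripper_force: 30.0
```

```bash
python3 -c "
from h import *
st()"
```

```text
t 42.08 tcp [ 0.6791 -0.0822  0.26  ] tooly deg -175.9 F [ 4.76 -3.04 -0.49] M [-0.89 -1.17 -0.04] w 44.1 gf 30.0 j [  6.7  26.8  13.2   0.1 -76.4  -2.6]
```

{"name": "apply_moves", "arguments": {"moves": [[[-0.005,0,0],0],[[-0.005,0,0],0],[[-0.005,0,0],0],[[-0.005,0,0],0],[[-0.005,0,0],0]]}}

```text
time_s: 42.5
tcp_pos: [0.6772, -0.0572, 0.26]
ee_rot: [[0.071, -0.997, 0.001], [-0.997, -0.071, -0.002], [0.002, -0.001, -1.0]]
wrist_force: [3.5, -3.6, -0.8]
gripper_width: 0.504
gripper_force: 30.0
```

{"name": "apply_moves", "arguments": {"moves": [[[-0.005,0,0],0],[[-0.005,0,0],0],[[-0.005,0,0],0],[[-0.004,0,0],0],[[-0.004,0,0],0]]}}

```text
time_s: 42.92
tcp_pos: [0.6755, -0.034, 0.2599]
ee_rot: [[0.072, -0.997, 0.001], [-0.997, -0.072, -0.002], [0.002, -0.001, -1.0]]
wrist_force: [3.8, -3.2, -0.7]
gripper_width: 0.506
gripper_force: 30.0
```

```bash
python3 -c "
from h import *
st()"
```

```text
t 42.92 tcp [ 0.6755 -0.034   0.2599] tooly deg -175.89 F [ 3.79 -3.21 -0.71] M [-0.92 -1.09 -0.02] w 44.0 gf 30.0 j [ 10.8  26.   12.    0.1 -76.   -6.8]
```

{"name": "apply_moves", "arguments": {"moves": [[[-0.003,0,0],0],[[-0.003,0,0],0],[[-0.003,0,0],0],[[-0.003,0,0],0],[[-0.002,0,0],0]]}}

```text
time_s: 43.33
tcp_pos: [0.6726, -0.0185, 0.2577]
ee_rot: [[0.072, -0.997, -0.005], [-0.997, -0.072, 0.001], [-0.001, 0.005, -1.0]]
wrist_force: [0.4, -0.8, -4.3]
gripper_width: 0.506
gripper_force: 30.0
```

{"name": "apply_moves", "arguments": {"moves": [[[-0.002,0,0],0],[[-0.002,0,0],0],[[0,0,0],0]]}}

```text
time_s: 43.58
tcp_pos: [0.6732, -0.0144, 0.2586]
ee_rot: [[0.073, -0.997, -0.003], [-0.997, -0.073, 0.0], [-0.0, 0.002, -1.0]]
wrist_force: [-0.2, -0.5, -3.9]
gripper_width: 0.51
gripper_force: 30.0
```

```bash
python3 -c "
from h import *
s=st();d=s['tcp_pos'][:2]-[.6725,-.0083];print('stand y',-.072*d[0]+.9974*d[1])"
```

```text
t 43.58 tcp [ 0.6732 -0.0144  0.2586] tooly deg -175.83 F [-0.24 -0.45 -3.86] M [ 0.04  0.06 -0.02] w 44.4 gf 30.0 j [ 12.5  25.8  11.6  -0.  -75.9  -8.3]
stand y -0.006176652838322713
```

{"name": "apply_moves", "arguments": {"moves": [[[-0.001,0,0.001],0],[[-0.001,0,0.001],0],[[0,0,0],0]]}}

```text
time_s: 43.83
tcp_pos: [0.6736, -0.0128, 0.257]
ee_rot: [[0.072, -0.997, -0.001], [-0.997, -0.072, 0.0], [-0.0, 0.001, -1.0]]
wrist_force: [0.7, -0.2, -4.7]
gripper_width: 0.506
gripper_force: 30.0
```

{"name": "apply_moves", "arguments": {"moves": [[[0,0,0.001],0],[[0,0,0.001],0],[[0,0,0],0]]}}

```text
time_s: 44.08
tcp_pos: [0.6743, -0.0132, 0.2563]
ee_rot: [[0.072, -0.997, 0.002], [-0.997, -0.072, -0.0], [0.0, -0.002, -1.0]]
wrist_force: [0.3, -0.6, -2.6]
gripper_width: 0.512
gripper_force: 30.0
```

```bash
python3 -c "
from h import *
s=st();d=s['tcp_pos'][:2]-[.6725,-.0083];print('stand y',-.072*d[0]+.9974*d[1])"
```

```text
t 44.08 tcp [ 0.6743 -0.0132  0.2563] tooly deg -175.85 F [ 0.35 -0.62 -2.63] M [ 0.08 -0.05  0.03] w 44.5 gf 30.0 j [ 12.6  25.9  11.3   0.  -75.3  -8.5]
stand y -0.0049900025447422
```

{"name": "apply_moves", "arguments": {"moves": [[[0,0,0.001],0],[[0,0,0],0]]}}

```text
time_s: 44.25
tcp_pos: [0.6744, -0.0133, 0.256]
ee_rot: [[0.072, -0.997, 0.003], [-0.997, -0.072, -0.0], [0.001, -0.003, -1.0]]
wrist_force: [0.3, -0.0, 1.0]
gripper_width: 0.509
gripper_force: 30.0
```

{"name": "apply_moves", "arguments": {"moves": [[[0,0,0],0],[[0,0,0],0],[[0,0,0],0],[[0,0,0],0],[[0,0,0],0]], "hand": 0.087}}

```text
time_s: 44.67
tcp_pos: [0.6738, -0.0131, 0.2544]
ee_rot: [[0.072, -0.997, -0.0], [-0.997, -0.072, -0.0], [0.0, 0.0, -1.0]]
wrist_force: [0.4, 0.0, -0.1]
gripper_width: 0.804
gripper_force: 0.0
```

{"name": "apply_moves", "arguments": {"moves": [[[0,0,0],0],[[0,0,0],0],[[0,0,0],0],[[0,0,0],0],[[0,0,-0.005],0]]}}

```text
time_s: 45.08
tcp_pos: [0.6732, -0.013, 0.2584]
ee_rot: [[0.072, -0.997, -0.003], [-0.997, -0.072, 0.0], [-0.0, 0.003, -1.0]]
wrist_force: [-0.4, 0.2, 0.2]
gripper_width: 0.995
gripper_force: 0.0
```

{"name": "apply_moves", "arguments": {"moves": [[[0,0,-0.01],0],[[0,0,-0.03],0],[[0,0,-0.04],0],[[0,0,-0.04],0],[[0,0,-0.02],0]]}}

```text
time_s: 45.5
tcp_pos: [0.6745, -0.0138, 0.4072]
ee_rot: [[0.072, -0.997, 0.01], [-0.997, -0.072, -0.001], [0.001, -0.01, -1.0]]
wrist_force: [-0.8, -0.1, 2.0]
gripper_width: 1.003
gripper_force: 0.0
```

```bash
python3 hk.py; python3 hk.py
```

```text
t 45.5 tcp [ 0.6745 -0.0138  0.4072] tooly deg -175.87 F [-0.76 -0.08  1.99] M [-0.01  0.11 -0.01] w 87.2 gf 0.0 j [ 12.6  24.3  29.4   0.2 -94.5  -8.5]
s_hook wrist scene [ 0.6737 -0.0126  0.2271] e 1.6 c 0.95 0.76 tool [-0.0015  0.0025  0.18  ]
s_hook wrist scene [0.6683 0.0205 0.0759] e 4.0 c 0.95 0.51 tool [-0.0351  0.0071  0.3311]
s_hook wrist scene [ 0.676  -0.0236  0.2792] e 0.3 c 0.95 0.4 tool [0.0098 0.0005 0.128 ]
s_hook wrist scene [0.377  0.0567 0.0627] e 0.8 c 0.62 0.68 tool [-0.0922  0.2952  0.3413]
s_hook wrist top [0.3805 0.0529 0.0682] e 1.8 c 0.62 0.61 tool [-0.0881  0.2919  0.3359]
s_hook scene top [0.3788 0.0508 0.0582] e 0.3 c 0.68 0.61 tool [-0.0862  0.2938  0.3459]
hook_top_seat wrist scene [0.382  0.0569 0.1313] e 0.1 c 0.97 0.54 tool [-0.092   0.2895  0.2729]
hook_top_seat wrist scene [0.6713 0.0017 0.2279] e 0.1 c 0.91 0.49 tool [-0.0159  0.0039  0.1793]
hook_top_seat wrist top [0.3783 0.0576 0.1264] e 0.7 c 0.97 0.45 tool [-0.0929  0.2932  0.2777]
hook_top_seat scene top [0.3799 0.0568 0.1316] e 1.0 c 0.54 0.45 tool [-0.092   0.2916  0.2725]
hook_low_seat w
[... 1061 characters left out ...]
36  0.2833  0.2693]
hook_top_seat wrist scene [ 0.6708 -0.0139  0.2935] e 0.9 c 0.83 0.58 tool [0.0006 0.0031 0.1058]
hook_top_seat wrist top [0.3775 0.0582 0.1246] e 1.7 c 0.85 0.58 tool [-0.0925  0.2903  0.2748]
hook_top_seat scene top [0.3819 0.0575 0.1276] e 2.7 c 0.62 0.58 tool [-0.0915  0.286   0.2718]
hook_low_seat wrist scene [0.3795 0.0553 0.0017] e 0.9 c 0.98 0.82 tool [-0.0894  0.2884  0.3977]
hook_low_seat wrist scene [ 0.6783 -0.0086  0.1695] e 2.7 c 0.79 0.55 tool [-0.0041 -0.0049  0.2299]
hook_low_seat scene top [0.3708 0.0706 0.0182] e 0.7 c 0.82 0.39 tool [-0.1053  0.296   0.3812]
bail_mid wrist scene [ 0.68   -0.0131  0.1652] e 2.7 c 0.42 0.71 tool [ 0.0004 -0.0062  0.2341]
```

{"name": "apply_moves", "arguments": {"moves": [[[0,0,0],0],[[0,0,0],0],[[0,0,0],0],[[0,0,0],0],[[0,0,0],0]]}}

```text
time_s: 47.42
tcp_pos: [0.6738, -0.0131, 0.3995]
ee_rot: [[0.072, -0.997, -0.0], [-0.997, -0.072, -0.0], [0.0, 0.0, -1.0]]
wrist_force: [-0.6, -0.3, 0.6]
gripper_width: 1.0
gripper_force: 0.0
```

{"name": "apply_moves", "arguments": {"moves": [[[0,0,0],0],[[0,0,0],0],[[0,0,0],0],[[0,0,0],0],[[0,0,0],0]]}}

```text
time_s: 47.83
tcp_pos: [0.6738, -0.0131, 0.3995]
ee_rot: [[0.072, -0.997, 0.0], [-0.997, -0.072, -0.0], [0.0, -0.0, -1.0]]
wrist_force: [-1.1, -0.2, 0.6]
gripper_width: 1.002
gripper_force: 0.0
```

{"name": "apply_moves", "arguments": {"moves": [[[0,0,0],0],[[0,0,0],0],[[0,0,0],0],[[0,0,0],0],[[0,0,0],0]]}}

```text
time_s: 48.25
tcp_pos: [0.6738, -0.0131, 0.3995]
ee_rot: [[0.072, -0.997, -0.0], [-0.997, -0.072, 0.0], [-0.0, 0.0, -1.0]]
wrist_force: [-0.4, 1.2, -0.2]
gripper_width: 0.998
gripper_force: 0.0
```

{"name": "apply_moves", "arguments": {"moves": [[[0,0,0],0],[[0,0,0],0],[[0,0,0],0],[[0,0,0],0],[[0,0,0],0]]}}

```text
time_s: 48.67
tcp_pos: [0.6738, -0.013, 0.3995]
ee_rot: [[0.072, -0.997, -0.0], [-0.997, -0.072, -0.0], [0.0, 0.0, -1.0]]
wrist_force: [-0.1, -0.3, 0.4]
gripper_width: 0.997
gripper_force: 0.0
```

```bash
python3 - <<'E'
from h import *
prev=None
for i in range(6):
    p=imaging.capture("scene");g=cv2.cvtColor(p["frame"],6).astype(int)[150:270,170:280]
    if prev is not None: print("diff",np.abs(g-prev).mean().round(2),end=" ")
    prev=g
p=imaging.capture("scene");w=imaging.capture("wrist")
for k in("dip_basket","bush","dog_coupling","bail_mid","hook_top_seat"):
    print(k,"scene",find(p,k)[:2],"wrist",find(w,k)[:2])
for k in("dip_basket","bush","dog_coupling"):
  for n,q in(("s",p),("w",w)):
    for m in models.cut_out(q,k)[:2]: print(k,n,round(m["confidence"],2),(np.array(m["extent"])*[560,420,560,420]).round())
q=[.6725,-.0083,.072];print("pred basket org",proj(p,[(.673,-.013,.06)]),proj(w,[(.673,-.013,.06)]),"t",r.sense()["time_s"])
E
```

```text
diff 0.95 diff 0.93 diff 0.93 diff 0.94 diff 0.92 dip_basket scene [(array([220.808, 227.892]), 0.69), (array([177.576, 221.214]), 0.34)] wrist []
bush scene [(array([218.008, 226.086]), 0.82)] wrist [(array([288.176, 190.218]), 0.63)]
dog_coupling scene [(array([204.176, 225.792]), 0.54)] wrist [(array([267.12 , 200.508]), 0.68)]
bail_mid scene [(array([215.096, 187.908]), 0.94)] wrist [(array([277.312, 182.7  ]), 0.28)]
hook_top_seat scene [(array([219.576, 142.212]), 0.6), (array([319.872, 252.   ]), 0.53)] wrist [(array([283.304, 206.892]), 0.7), (array([481.32 , 236.586]), 0.57)]
dip_basket s 0.83 [192. 178.  56.  64.]
dip_basket s 0.31 [279. 155.  14.  46.]
dip_basket w 0.58 [252. 118.  64. 102.]
dip_basket w 0.48 [238.   0.  88. 347.]
bush s 0.77 [217. 208.  18.  23.]
bush w 0.73 [293. 142.  13.  52.]
dog_coupling s 0.62 [209. 206.  13.  18.]
dog_coupling w 0.78 [256. 151.  22.  49.]
pred basket org [[221.61124922 225.03038124]] [[283.36208344 165.18512819]] t 49.8667
```

```bash
python3 -c "
from h import *
print(r.finish_job())"
```

```text
the job is handed in; nothing more can be done
None
```

The job is handed in at about 50 s of the 72 s. The loaded hook hangs still in the groove about 5 mm short of the nominal stop-collar seat position, and the basket is clear of the tray with both parts in it. To get the basket on, I took the hook back off the rail after it had hung alone, scooped up the bail with its lower curl, then re-hung and released both. The hand-in call returned no verdict, and I viewed 10 pictures.

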